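# Load the pottery drying table and set its air damper

## Robot

A 6-joint arm with a two-finger parallel gripper is mounted at the origin on the work surface. World frame = base frame: x ahead of the robot, y to its left, z up, the work surface at z = 0. Lengths are in m, angles in rad, forces in N, time in s.
With the tool pointing down it reaches from about 0.3 to 0.75 m from the base axis. Payload 8.5 kg.
Tool frame: the origin (TCP) lies between the finger pads; the fingertips stand 11 mm ahead of it and the grasp point (between the pads) lies 8 mm behind it (robot.tip_reach is the x of the fingertips in the tool frame, in m); x points along the fingers, y is the direction in which the jaws open and shut, and the axes are right-handed (so a half turn about x gives the same grasp; the last joint's range is limited). The gripper opens to 85 mm and grips with 20 to 120 N. Pads are 22 mm wide; open, the fingers measure 114 mm over their backs; the gripper's body (76 mm by 85 mm) begins 54 mm behind the grasp point. The pads swing forward as they close: fully open they stand 13 mm farther back than shut.
Start: joints at [0.923, 0.381, 1.297, -0, 1.464, -0.215], TCP at [0.231, 0.499, 0.242] pointing down, gripper open.
Joint ranges: [-3.11, 3.11], [-0.89, 2.33], [0.22, 2.48], [-1.42, 4.56], [0.17, 2.85], [-2.88, 2.88]. Speed limits (rad/s): [2.39, 2.39, 3.14, 3.14, 3.14, 3.14].

## Interface

Orientations are given as a unit quaternion [w, x, y, z].
In Python, from rig import robot gives the robot as it stands.
- The arm moves only by the tool jog_arm, never from a script. Its argument "moves" is a list of rows, each a list of 7 numbers: the shift along the tool's x, y, z in mm, then the turn, a rotation vector about the tool's x, y, z in rad, then the closure in counts, from 0 (fully open) to 255 (shut). In form: [[x, y, z, wx, wy, wz, fingers], ...]. A call has 1 to 8 rows; each row shifts and turns the commanded pose from where the row before left it, along the tool's axes as they then stand; what a row does not reach is not made up. A row lasts 1/12 s, in which the tool goes at most 41.7 mm and 7.16 degrees, less where a joint would pass 70% of its speed; a pose out of reach is approached as far as the arm can. A call is refused whole if a number of a shift passes 41.7 or a number of a turn 0.125, either way. A call with a gripper value outside its range is refused whole. The fingers move at their own pace and stop on an object; "squeeze" is the grip in N (left out, the last holds). Time passes only in rows, so rows that do not move let the fingers close. It gives the time, the measured TCP pose, the force and the opening at its end, in the units of the state.
- robot.state(): the state, without advancing time (a new reading comes with each control period).
- robot.snapshot(name): name is "side" or "top"; returns a dict with "pixels" (384x512x3 uint8, red, green, blue), "intrinsics" (3x3 intrinsics, pixels), "world_to_cam" (4x4, takes a point from world to camera coordinates). Camera axes: x right, y down, z forward; pixel columns grow to the right and rows downward; lengths in m; the calibration is good to about 2 mm. A picture is of the moment at which its call begins. There is no depth.
- robot.sign_off(): hands the job in, once; it reports no verdict.
The state is a dict: "time": time; "q": joint angles; "dq": joint speeds; "effort": joint torques, N m; "position": TCP position; "orientation": TCP orientation; "wrist_force": force on the tool from outside, world axes, zero at the start; "wrist_torque": the same for the moment, N m; "finger_gap": finger opening in m.
Only numpy, scipy, OpenCV 4.12 (cv2) and the standard library are available. Lean on these libraries where they do the work, as an engineer would, in place of code of your own. Each camera call takes 0.05 s, during which the arm holds its last target.

## Task

First turn the drying table's damper wheel fully shut, so that its red pointer on the far rim stands at the black block. With the air shut, lift the dry cream beaker off into the blue tray and stand every damp pot upright on the drying table, the necked vases in one straight row along the middle of the far slatted strip and the mugs likewise on the near strip, neighbours side by side with about 3 cm of air between them. Then open the damper until the red pointer stands exactly at the green tab, and leave the jar and brush where they are.

Things in the scene. Friction and masses are not known exactly. Their poses are not given: they have to be found in the camera images.
- drying_table: bench-top ventilated drying table, a fixed grey steel box 240 mm deep (its x) by 330 mm wide (its y), top 80 mm above the work surface, with two flush slatted wooden strips along y and a lip round the edge, 4 mm wide, 12 mm above the top. Origin: centre of the underside; z up. From its -y side a 100 mm air duct runs off along -y, carrying the damper and its handwheel
- far_strip (a point): centre of the top face of the far slatted strip (76 mm wide in x, 318 mm long in y); axes as the drying table
- near_strip (a point): the same for the near slatted strip, 110 mm nearer the robot
- wheel_axis (a point): centre of the black damper handwheel: upright axis, level rim of 65 mm radius of 14 mm round bar, its centre line at this height; hub 36 mm across, 30 mm high; three 10 mm spokes at +60, 180 and -60 degrees from the pointer. Aluminium scale plate 37 mm below. From above, clockwise shuts, anticlockwise opens; 2.4 rad between stops, about 0.12 N m to turn, stays where left; may need regrasping
- pointer (a point): lower tip of the red pointer that hangs down outside the far rim of the handwheel, 84 mm from the axis; turns with the wheel along the far half of the scale plate
- black_mark (a point): black block on the rim of the scale plate, 12 mm wide, 84 mm from the axis: damper shut, at the stop
- green_mark (a point): green tab, 12 mm wide, clamped on the rim of the scale plate 84 mm from the axis at today's drying setting, somewhere 0.7 to 2.1 rad anticlockwise of the black block; too stiff to shift by hand
- blue_tray: blue tray for dry pots, open on top, 120 x 120 mm outside, 40 mm high, 4 mm walls, floor 4 mm thick. Origin: centre of the underside. Stands still
- dry_beaker_centre (a point): centre (half-way up) of the dry, pale cream straight beaker, 58 mm across, 85 mm high, about 0.22 kg, that stands on the drying table at the start
- glaze_jar: bystander: lidded jar, 64 mm across, 75 mm high; origin under its centre
- brush: bystander: brush 180 mm long lying flat, along its x
- vase1_centre (a point): centre (half-way up) of a damp red-brown vase, 95 mm high, straight body 62 mm across up to 64 mm, then a narrow neck 34 mm across; about 0.24 kg; heavy foot; may be absent
- vase2_centre (a point): centre (half-way up) of a damp red-brown vase, 95 mm high, straight body 62 mm across up to 64 mm, then a narrow neck 34 mm across; about 0.24 kg; heavy foot; may be absent
- vase3_centre (a point): centre (half-way up) of a damp red-brown vase, 95 mm high, straight body 62 mm across up to 64 mm, then a narrow neck 34 mm across; about 0.24 kg; heavy foot; may be absent
- mug1_centre (a point): centre (half-way up) of a damp grey-brown straight mug without handle, 62 mm across, 75 mm high; about 0.2 kg; heavy foot; may be absent
- mug2_centre (a point): centre (half-way up) of a damp grey-brown straight mug without handle, 62 mm across, 75 mm high; about 0.2 kg; heavy foot; may be absent
- mug3_centre (a point): centre (half-way up) of a damp grey-brown straight mug without handle, 62 mm across, 75 mm high; about 0.2 kg; heavy foot; may be absent
Things that resemble listed ones, but are neither listed nor needed, are in the scene too. What is shaped like the part that bears mug3_centre but purple or yellow is not meant.

How it is judged:
On the way, in this order (a step that is already met when the one before it is completed fails the run):
1. the damper is shut: the red pointer stands at the black block (horizontal distance between pointer and black_mark below 0.007 m), for 0.2 s.
2. with the damper still shut, the dry beaker stands in the blue tray and all damp pots stand in their rows (x of vase1_centre in the frame of far_strip between -0.014 and 0.014 m and y of vase1_centre in the frame of far_strip between -0.135 and 0.135 m and z of vase1_centre in the frame of far_strip between 0.0375 and 0.0575 m and angle between each of vase1_centre, vase2_centre, vase3_centre, mug1_centre, mug2_centre, mug3_centre, dry_beaker_centre's own z axis and vertical below 0.12 rad and (horizontal distance between vase1_centre and vase2_centre below 0.13 m or horizontal distance between vase1_centre and vase3_centre below 0.13 m) and x of vase2_centre in the frame of far_strip between -0.014 and 0.014 m and y of vase2_centre in the frame of far_strip between -0.135 and 0.135 m and z of vase2_centre in the frame of far_strip between 0.0375 and 0.0575 m and (horizontal distance between vase2_centre and vase1_centre below 0.13 m or horizontal distance between vase2_centre and vase3_centre below 0.13 m) and x of vase3_centre in the frame of far_strip between -0.014 and 0.014 m and y of vase3_centre in the frame of far_strip between -0.135 and 0.135 m and z of vase3_centre in the frame of far_strip between 0.0375 and 0.0575 m and (horizontal distance between vase3_centre and vase1_centre below 0.13 m or horizontal distance between vase3_centre and vase2_centre below 0.13 m) and horizontal distance between each of vase2_centre, vase3_centre and vase1_centre above 0.07 m and horizontal distance between vase3_centre and vase2_centre above 0.07 m and x of mug1_centre in the frame of near_strip between -0.014 and 0.014 m and y of mug1_centre in the frame of near_strip between -0.135 and 0.135 m and z of mug1_centre in the frame of near_strip between 0.0275 and 0.0475 m and (horizontal distance between mug1_centre and mug2_centre below 0.13 m or horizontal distance between mug1_centre and mug3_centre below 0.13 m) and x of mug2_centre in the frame of near_strip between -0.014 and 0.014 m and y of mug2_centre in the frame of near_strip between -0.135 and 0.135 m and z of mug2_centre in the frame of near_strip between 0.0275 and 0.0475 m and (horizontal distance between mug2_centre and mug1_centre below 0.13 m or horizontal distance between mug2_centre and mug3_centre below 0.13 m) and x of mug3_centre in the frame of near_strip between -0.014 and 0.014 m and y of mug3_centre in the frame of near_strip between -0.135 and 0.135 m and z of mug3_centre in the frame of near_strip between 0.0275 and 0.0475 m and (horizontal distance between mug3_centre and mug1_centre below 0.13 m or horizontal distance between mug3_centre and mug2_centre below 0.13 m) and horizontal distance between each of mug2_centre, mug3_centre and mug1_centre above 0.07 m and horizontal distance between mug3_centre and mug2_centre above 0.07 m and x of dry_beaker_centre in the frame of blue_tray between -0.05 and 0.05 m and y of dry_beaker_centre in the frame of blue_tray between -0.05 and 0.05 m and z of dry_beaker_centre in the frame of blue_tray between 0.03 and 0.06 m and horizontal distance between pointer and black_mark below 0.007 m and contact force between the fingers and anything else below 0.3 N), for 0.2 s.
3. the damper is opened until the red pointer stands at the green tab (horizontal distance between pointer and green_mark below 0.006 m), for 0.2 s.
At the end, for the whole second after the job is handed in: Pointer within 6 mm of the green tab; beaker upright in the tray; vases on the far strip, mugs on the near strip, upright, centres within 14 mm of its middle line and 135 mm of its mid-length; in a row, centres at least 70 mm apart and each with a neighbour (if any) within 130 mm (x of vase1_centre in the frame of far_strip between -0.014 and 0.014 m and y of vase1_centre in the frame of far_strip between -0.135 and 0.135 m and z of vase1_centre in the frame of far_strip between 0.0375 and 0.0575 m and angle between each of vase1_centre, vase2_centre, vase3_centre, mug1_centre, mug2_centre, mug3_centre, dry_beaker_centre's own z axis and vertical below 0.12 rad and (horizontal distance between vase1_centre and vase2_centre below 0.13 m or horizontal distance between vase1_centre and vase3_centre below 0.13 m) and x of vase2_centre in the frame of far_strip between -0.014 and 0.014 m and y of vase2_centre in the frame of far_strip between -0.135 and 0.135 m and z of vase2_centre in the frame of far_strip between 0.0375 and 0.0575 m and (horizontal distance between vase2_centre and vase1_centre below 0.13 m or horizontal distance between vase2_centre and vase3_centre below 0.13 m) and x of vase3_centre in the frame of far_strip between -0.014 and 0.014 m and y of vase3_centre in the frame of far_strip between -0.135 and 0.135 m and z of vase3_centre in the frame of far_strip between 0.0375 and 0.0575 m and (horizontal distance between vase3_centre and vase1_centre below 0.13 m or horizontal distance between vase3_centre and vase2_centre below 0.13 m) and horizontal distance between each of vase2_centre, vase3_centre and vase1_centre above 0.07 m and horizontal distance between vase3_centre and vase2_centre above 0.07 m and x of mug1_centre in the frame of near_strip between -0.014 and 0.014 m and y of mug1_centre in the frame of near_strip between -0.135 and 0.135 m and z of mug1_centre in the frame of near_strip between 0.0275 and 0.0475 m and (horizontal distance between mug1_centre and mug2_centre below 0.13 m or horizontal distance between mug1_centre and mug3_centre below 0.13 m) and x of mug2_centre in the frame of near_strip between -0.014 and 0.014 m and y of mug2_centre in the frame of near_strip between -0.135 and 0.135 m and z of mug2_centre in the frame of near_strip between 0.0275 and 0.0475 m and (horizontal distance between mug2_centre and mug1_centre below 0.13 m or horizontal distance between mug2_centre and mug3_centre below 0.13 m) and x of mug3_centre in the frame of near_strip between -0.014 and 0.014 m and y of mug3_centre in the frame of near_strip between -0.135 and 0.135 m and z of mug3_centre in the frame of near_strip between 0.0275 and 0.0475 m and (horizontal distance between mug3_centre and mug1_centre below 0.13 m or horizontal distance between mug3_centre and mug2_centre below 0.13 m) and horizontal distance between each of mug2_centre, mug3_centre and mug1_centre above 0.07 m and horizontal distance between mug3_centre and mug2_centre above 0.07 m and x of dry_beaker_centre in the frame of blue_tray between -0.05 and 0.05 m and y of dry_beaker_centre in the frame of blue_tray between -0.05 and 0.05 m and z of dry_beaker_centre in the frame of blue_tray between 0.03 and 0.06 m and horizontal distance between pointer and green_mark below 0.006 m); the robot touches nothing.
It fails at once if the glaze jar is moved over 3 cm (distance of glaze_jar from where it was at the start of the episode above 0.03 m).
It fails at once if the brush is moved over 3 cm (distance of brush from where it was at the start of the episode above 0.03 m).
Of vase1, vase2, vase3, mug1, mug2, mug3 only 3 to 5 are there at a start; the rules pass over those that are not, and their reading is None.
At some moment in a run one of vase1, vase2, vase3, mug1, mug2, mug3 may be knocked a few centimetres aside while the robot is not near it.
It also fails if it takes over 210 s, if anything falls off the work surface, if the arm or the gripper's body presses on something with over 40 N, if the wrist force passes 120 N, or if a joint passes its speed limit or range.

## Working session

There is one attempt and no reset: what is moved stays moved. The work goes in short steps, Python scripts to look and compute and a tool call to move; the robot and the scene stay as the last step left them, time stands still between calls to the robot, and variables do not carry over. Pictures are saved under pics/ and viewed, and the job is handed in when it is done.

Besides the shell and the picture viewer there is one more tool, called after ">>>" as a command line: name --pt "numbers of a row" for each row, then --argument value for the rest. jog_arm: Moves the arm, as the interface text tells. Its arguments: {"type":"object","properties":{"moves":{"type":"array","items":{"type":"array","items":{"type":"number"}}},"squeeze":{"type":"number"}},"required":["moves"]}

```bash
ls; mkdir -p pics; python3 - <<'E'
from rig import robot
import cv2,json
print(robot.state())
for n in ("side","top"):
    s=robot.snapshot(n)
    cv2.imwrite(f"pics/{n}0.png",s["pixels"][:,:,::-1])
    print(n,s["intrinsics"],s["world_to_cam"])
E
```

```text
pics
{'time': 0.0, 'q': array([ 9.22699057e-01,  3.81216975e-01,  1.29829396e+00,  1.10007492e-08,
        1.46363287e+00, -2.15330108e-01]), 'dq': array([-0.00040438, -0.00108413,  0.00248255,  0.00086791, -0.0002901 ,
       -0.00085775]), 'effort': array([-6.06278554e-04, -4.48470211e+01, -2.31278479e+01, -2.02842821e-04,
        4.81228155e-03, -2.32689686e-06]), 'position': array([0.23049572, 0.49904535, 0.24168932]), 'orientation': array([ 0.69038756,  0.15131694,  0.69084651, -0.15231313]), 'wrist_force': array([-0.04623159,  0.74388356,  0.48927462]), 'wrist_torque': array([-0.00067372, -0.00609361,  0.01114782]), 'finger_gap': 0.08546828853266442}
side [[428.38691852   0.         252.68270874]
 [  0.         428.38691852 195.83194248]
 [  0.           0.           1.        ]] [[ 0.89809145 -0.43975943  0.0065875  -0.50618364]
 [-0.33561883 -0.69493829 -0.63594086  0.27399704]
 [ 0.2842389   0.56892216 -0.77170968  1.32501567]
 [ 0.          0.          0.          1.        ]]
top [[367.48948627   0.         255.25481338]
 [  0.         367.48948627 183.70774617]
 [  0.           0.           1.        ]] [[ 0.01340022 -0.99990673 -0.00264062  0.02362817]
 [-0.9976152  -0.0131906  -0.06774891  0.58007329]
 [ 0.06770776  0.00354218 -0.99769891  1.29857633]
 [ 0.          0.          0.          1.        ]]
```

View pics/side0.png

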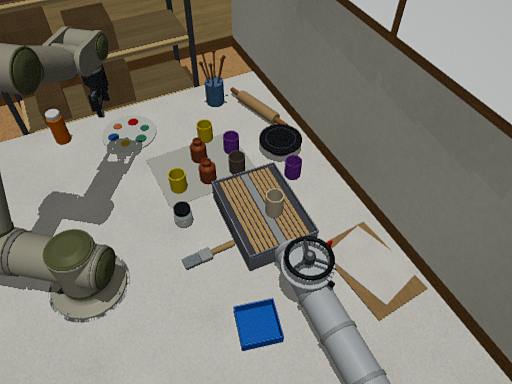

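View pics/top0.png

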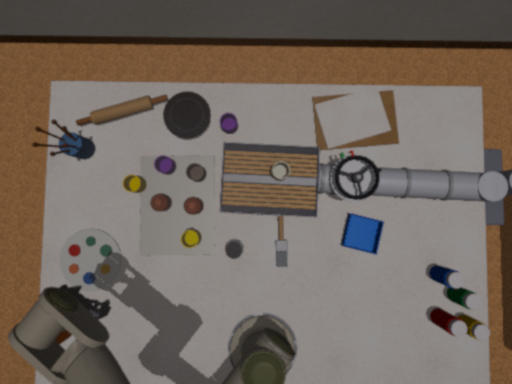

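```bash
cat > h.py <<'E'
import numpy as np,cv2
from rig import robot
def snap(n,save=None):
    s=robot.snapshot(n)
    im=s["pixels"][:,:,::-1].copy()
    if save: cv2.imwrite(save,im)
    return im,np.array(s["intrinsics"]),np.array(s["world_to_cam"])
def ray(uv,K,T):
    R=T[:3,:3];t=T[:3,3]
    c=-R.T@t
    d=R.T@np.linalg.inv(K)@np.array([uv[0],uv[1],1.])
    return c,d/np.linalg.norm(d)
def onz(uv,K,T,z):
    c,d=ray(uv,K,T); return c+d*(z-c[2])/d[2]
def tri(l):
    A=np.zeros((3,3));b=np.zeros(3)
    for uv,K,T in l:
        c,d=ray(uv,K,T);P=np.eye(3)-np.outer(d,d);A+=P;b+=P@c
    x=np.linalg.solve(A,b)
    e=[np.linalg.norm((np.eye(3)-np.outer(d,d))@(x-c)) for c,d in [ray(*k) for k in l]]
    return x,e
def proj(p,K,T):
    q=K@(T[:3,:3]@np.array(p)+T[:3,3]);return q[:2]/q[2]
def crop(im,x0,y0,x1,y1,s,fn):
    cv2.imwrite(fn,cv2.resize(im[y0:y1,x0:x1],None,fx=s,fy=s,interpolation=cv2.INTER_CUBIC))
E
python3 - <<'E'
from h import *
im=cv2.imread("pics/top0.png");crop(im,120,130,420,280,2.6,"pics/t0c.png");crop(im,315,140,395,210,8,"pics/t0w.png")
im=cv2.imread("pics/side0.png");crop(im,150,100,350,280,3.2,"pics/s0c.png");crop(im,270,220,350,300,7,"pics/s0w.png")
E
```

```text
(no output)
```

View pics/t0c.png

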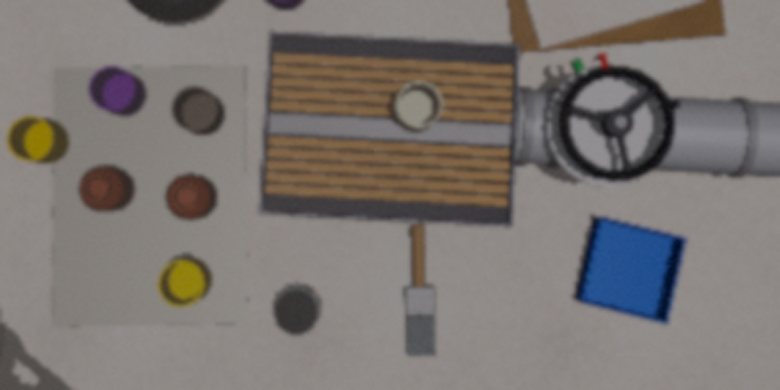

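View pics/t0w.png

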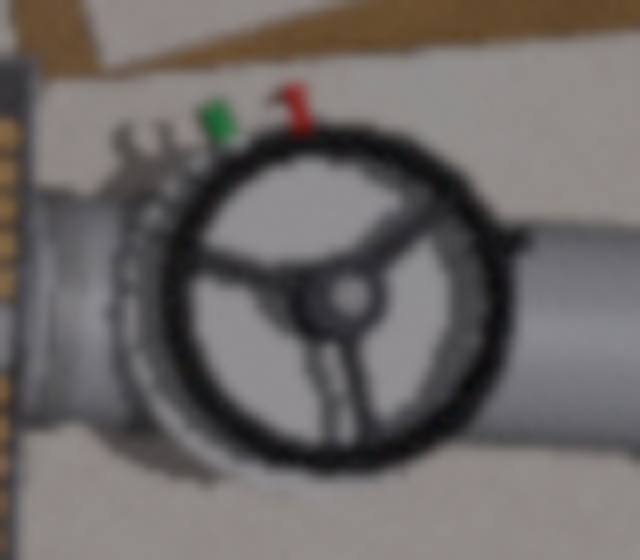

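View pics/s0c.png

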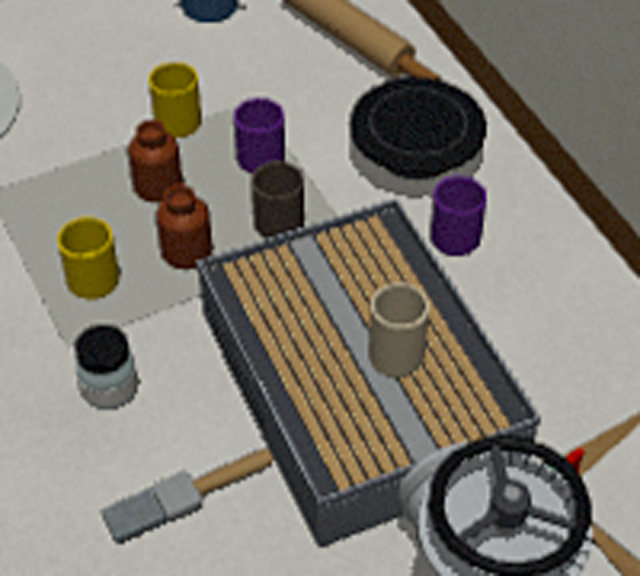

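View pics/s0w.png

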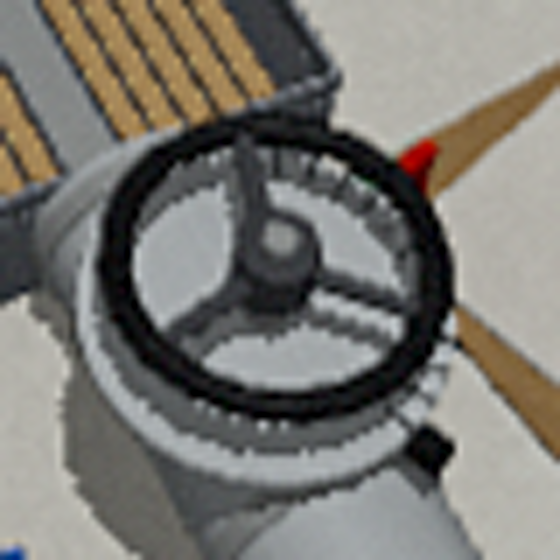

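```bash
cat > seg.py <<'E'
from h import *
def comps(m,off,amin=8):
    n,l,st,c=cv2.connectedComponentsWithStats(m.astype(np.uint8))
    return [(np.round(c[i]+off,1).tolist(),(st[i,:4]+np.array([off[0],off[1],0,0])).tolist(),int(st[i,4])) for i in range(1,n) if st[i,4]>=amin]
def hsv(im): return cv2.cvtColor(im,cv2.COLOR_BGR2HSV).astype(int)
E
python3 - <<'E'
from seg import *
for n in("top","side"):
    im=cv2.imread(f"pics/{n}0.png");H=hsv(im);h,s,v=H[...,0],H[...,1],H[...,2]
    for nm,m in dict(red=((h<6)|(h>174))&(s>170)&(v>90),brown=((h<12)|(h>174))&(s>90)&(v>30),green=(h>50)&(h<80)&(s>130),blue=(h>100)&(h<125)&(s>150),black=(v<45)).items():
        print(n,nm,comps(m,(0,0)))
    for p in ([(278,171),(196,172),(163,201),(192,205),(196,178),(380,170),(350,176)] if n=="top" else [(275,198),(237,160),(198,146),(331,284)]): print(p,H[p[1],p[0]])
E
```

```text
top red [([74.1, 250.0], [70, 246, 9, 9], 70)]
top brown [([82.1, 38.3], [80, 37, 6, 4], 9), ([139.3, 38.6], [136, 37, 8, 5], 12), ([163.5, 41.6], [162, 40, 4, 4], 8), ([233.6, 42.7], [232, 41, 5, 4], 9), ([341.2, 42.3], [339, 40, 6, 6], 13), ([431.1, 43.1], [429, 41, 5, 5], 10), ([63.7, 128.3], [62, 127, 4, 4], 10), ([64.1, 145.2], [62, 144, 5, 3], 10), ([351.8, 153.8], [350, 151, 5, 7], 20), ([159.2, 202.1], [151, 195, 17, 15], 211), ([192.4, 205.3], [185, 198, 16, 16], 204), ([74.0, 249.9], [69, 245, 11, 11], 105), ([73.4, 268.4], [69, 264, 10, 10], 71), ([442.3, 318.5], [430, 308, 33, 26], 348), ([61.4, 333.8], [60, 332, 5, 4], 12), ([66.8, 335.8], [64, 333, 6, 6], 12), ([58.3, 339.4], [56, 337, 7, 6], 14)]
top green [([456.9, 295.1], [448, 289, 21, 17], 202)]
top blue [([362.0, 233.2], [342, 215, 41, 38], 1109), ([439.6, 274.2], [430, 266, 22, 23], 236), ([87.1, 278.8], [85, 275, 6, 8], 29)]
top black [([257.3, 41.4], [0, 35, 512, 13], 3049), ([186.1, 110.9], [165, 93, 44, 37], 1083), ([176.8, 130.9], [171, 126, 13, 10], 42), ([192.0, 132.6], [184, 129, 19, 8], 53), ([69.8, 134.
[... 2625 characters left out ...]
16.7], [214, 193, 24, 49], 131), ([181.5, 209.0], [174, 202, 16, 15], 192), ([305.8, 214.3], [298, 202, 17, 25], 35), ([236.8, 235.1], [235, 233, 4, 5], 9), ([309.3, 258.2], [284, 236, 51, 45], 570), ([243.4, 253.6], [237, 242, 12, 25], 47), ([402.2, 248.2], [399, 244, 8, 10], 12), ([106.0, 271.4], [90, 247, 25, 50], 394), ([308.7, 261.5], [304, 257, 12, 8], 44), ([330.8, 283.9], [328, 281, 7, 7], 31), ([60.1, 291.1], [57, 288, 7, 6], 22), ([474.8, 335.1], [472, 332, 6, 7], 8), ([489.8, 352.9], [481, 343, 18, 20], 33), ([501.8, 361.6], [499, 359, 6, 6], 14), ([503.3, 369.6], [498, 364, 11, 12], 18)]
(275, 198) [ 19  58 105]
(237, 160) [20 78 39]
(198, 146) [  9 178  90]
(331, 284) [10 67 23]
```

```bash
python3 - <<'E'
from seg import *
im={n:cv2.imread(f"pics/{n}0.png") for n in("top","side")}
cal={n:snap(n)[1:] for n in im}
C={n:-cal[n][1][:3,:3].T@cal[n][1][:3,3] for n in im};print(C)
roi={"top":(215,140,325,220),"side":(205,155,325,270)}
R={}
for n in im:
    x0,y0,x1,y1=roi[n];H=hsv(im[n][y0:y1,x0:x1]);m=(H[...,0]>10)&(H[...,0]<24)&(H[...,1]>75)&(H[...,2]>70)
    m=cv2.morphologyEx(m.astype(np.uint8),cv2.MORPH_CLOSE,np.ones((3,3)))
    cs=[c for c in cv2.findContours(m,0,2)[0] if cv2.contourArea(c)>250]
    for c in cs:
        q=cv2.approxPolyDP(cv2.convexHull(c),5,True)[:,0]+[x0,y0];q2=q
        print(n,cv2.contourArea(c),q.tolist(),[np.round(onz(p,*cal[n],.08),3)[:2].tolist() for p in q])
def W(n,b,f):
    H=hsv(im[n]);
for n in im:
    v=hsv(im[n])[...,2]
    x0,y0,x1,y1=(330,150,385,202) if n=="top" else (280,232,340,288)
    m=(v[y0:y1,x0:x1]<(52 if n=="top" else 48)).astype(np.uint8)
    c=max(cv2.findContours(m,0,2)[0],key=cv2.contourArea)
    cv2.imwrite(f"pics/m_{n}.png",cv2.resize(m*255,None,fx=6,fy=6))
    h=cv2.convexHull(c); e=cv2.fitEllipse(h);print(n,"wheel",np.array(e[0])+[x0,y0],e); R[n]=np.array(e[0])+[x0,y0]
print("wheel tri",tri([(R[n],*cal[n]) for n in im]))
P={"red":((351.8,153.8),(329.3,242.7)),"black":((380,170),(330.8,283.9))}
for k,(a,b) in P.items():print(k,tri([(a,*cal["top"]),(b,*cal["side"])]))
E
```

```text
{'top': array([0.49044962, 0.0266777 , 1.33494991]), 'side': array([ 0.16993677, -0.78601877,  1.20010782])}
top 1987.5 [[223, 183], [315, 187], [315, 207], [223, 204]] [[0.577, 0.142], [0.567, -0.173], [0.499, -0.173], [0.505, 0.14]]
top 1679.5 [[225, 151], [316, 155], [316, 176], [227, 172]] [[0.687, 0.137], [0.677, -0.176], [0.605, -0.177], [0.615, 0.129]]
side 682.0 [[283, 193], [308, 233], [286, 238], [275, 219]] [[0.681, 0.006], [0.673, -0.173], [0.601, -0.16], [0.605, -0.079]]
side 1696.0 [[220, 182], [241, 179], [278, 244], [255, 251]] [[0.508, 0.145], [0.579, 0.126], [0.568, -0.168], [0.493, -0.16]]
side 476.0 [[267, 167], [282, 191], [265, 201], [249, 173]] [[0.688, 0.138], [0.682, 0.015], [0.61, 0.002], [0.617, 0.14]]
top wheel [356.85608864 176.85212135] ((26.856088638305664, 26.852121353149414), (42.49479293823242, 46.515403747558594), 88.4168472290039)
side wheel [309.13622475 257.93431282] ((29.1362247467041, 25.93431282043457), (43.453487396240234, 50.79102325439453), 104.89505767822266)
wheel tri (array([ 0.59567698, -0.29341052,  0.16339353]), [np.float64(0.0005867178175878937), np.float64(0.0005867178175875928)])
red (array([ 0.67036521, -0.27698081,  0.16823377]), [np.float64(0.0008772763306239583), np.float64(0.0008772763306239313)])
black (array([ 0.62069408, -0.37710104,  0.1329983 ]), [np.float64(0.0020136921208783473), np.float64(0.002013692120878398)])
```

```bash
python3 - <<'E'
from seg import *
a=cv2.imread("pics/m_top.png");b=cv2.imread("pics/m_side.png");h=max(a.shape[0],b.shape[0])
f=lambda i:cv2.copyMakeBorder(i,0,h-i.shape[0],0,10,0,value=(0,0,255))
cv2.imwrite("pics/m.png",np.hstack([f(a),f(b)]))
im=cv2.imread("pics/top0.png");crop(im,140,150,220,220,8,"pics/t0p.png")
im=cv2.imread("pics/side0.png");crop(im,180,125,260,195,8,"pics/s0p.png")
E
```

```text
(no output)
```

View pics/m.png

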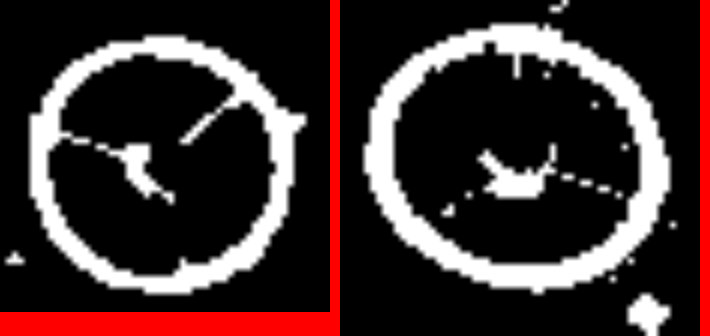

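View pics/t0p.png

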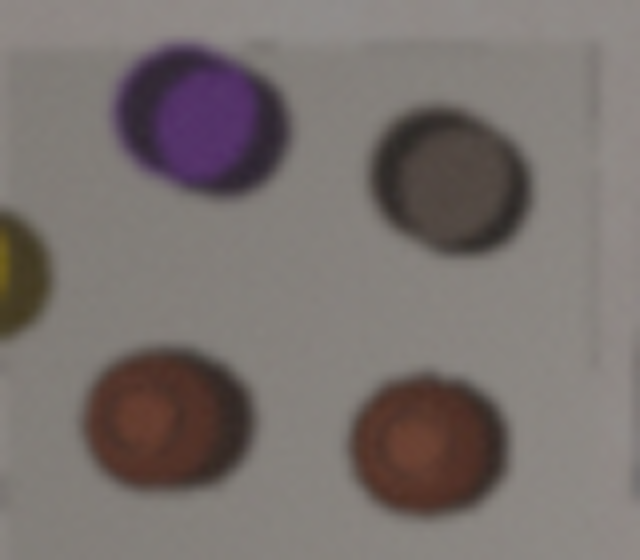

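View pics/s0p.png

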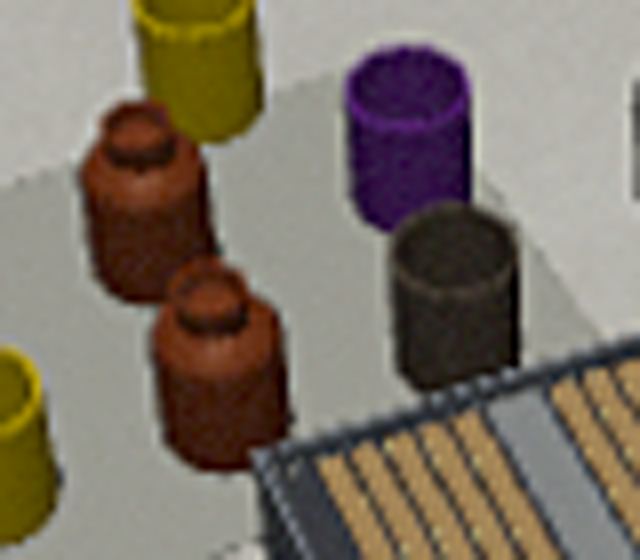

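```bash
cat >> h.py <<'E'
def tool():
    s=robot.state(); w,x,y,z=s["orientation"]
    from scipy.spatial.transform import Rotation as Ro
    M=Ro.from_quat([x,y,z,w]).as_matrix()
    return np.array(s["position"]),np.arctan2(M[1,1],M[0,1]),M,s
def plan(wps,grip,vmax=40,wmax=.12,start=None):
    """wps: list of (x,y,z,psi) TCP; print rows"""
    p,psi,M,s=tool() if start is None else (np.array(start[:3]),start[3],None,None)
    rows=[]
    for wp in wps:
        t=np.array(wp[:3]);ps=wp[3]
        n=max(1,int(np.ceil(max(np.linalg.norm(t-p)/(vmax/1000),abs(ps-psi)/wmax))))
        for k in range(n,0,-1):
            d=(t-p)/k;da=(ps-psi)/k;c,sn=np.cos(psi),np.sin(psi)
            r=[round(-d[2]*1000),round((d[0]*c+d[1]*sn)*1000),round((d[0]*sn-d[1]*c)*1000),round(-da,2)]
            rows.append([r[0],r[1],r[2],r[3],0,0,grip])
            p=p+np.array([r[1]*c+r[2]*sn,r[1]*sn-r[2]*c,-r[0]])/1000;psi-=r[3]
    for i in range(0,len(rows),8): print(str(rows[i:i+8]).replace(" ",""))
    print("end",p.round(4),round(psi,3),len(rows))
E
python3 - <<'E'
from h import *
cal={n:snap(n)[1:] for n in("top","side")}
T=cal["top"];S=cal["side"]
w=tri([((357,177.1),*T),((309.4,258.3),*S)]);print(w)
for z in(.126,.135): print("green",onz((342.1,155.2),*T,z))
c=lambda l,s,o:(l[0]/s+o[0]-.0,l[1]/s+o[1])
# vase necks top: t0p /8+(140,150); s0p /8+(180,125)
for nm,a,b in [("vA",(148,420),(142,125)),("vB",(419,440),(210,285)),("mug rim",(440,172),(455,247))]:
    print(nm,tri([(c(a,8,(140,150)),*T),(c(b,8,(180,125)),*S)]))
print("beaker rim",tri([(c((416,105),2.6,(120,130)),*T),(c((399,303),3.2,(150,100)),*S)]))
print("tray",tri([((362,233.2),*T),((258,324.2),*S)]),onz((362,233.2),*T,.02),onz((258,324.2),*S,.02))
p,psi,M,s=tool();print(p,psi,M.round(3))
E
```

```text
(array([ 0.59545459, -0.29428465,  0.16274723]), [np.float64(3.3598562808337667e-05), np.float64(3.359856280828004e-05)])
green [ 0.67094446 -0.25543132  0.126     ]
green [ 0.66960077 -0.25333117  0.135     ]
vA (array([0.50776294, 0.3552813 , 0.09803321]), [np.float64(0.0011156401469259243), np.float64(0.0011156401469259796)])
vB (array([0.49851679, 0.24145723, 0.10116499]), [np.float64(0.0014099270561116332), np.float64(0.0014099270561115853)])
mug rim (array([0.61529324, 0.23910749, 0.07615836]), [np.float64(4.387939156415244e-05), np.float64(4.387939156395329e-05)])
beaker rim (array([ 0.6146142 , -0.0481677 ,  0.16458359]), [np.float64(0.0010468094164134203), np.float64(0.0010468094164134182)])
tray (array([ 0.40872628, -0.35019799,  0.01979653]), [np.float64(0.00020349865736759534), np.float64(0.000203498657367661)]) [ 0.40855112 -0.35006071  0.02      ] [ 0.40887559 -0.35034549  0.02      ]
[0.23060679 0.49921723 0.24213654] 1.1380288899521545 [[-0.     0.419  0.908]
 [-0.     0.908 -0.419]
 [-1.    -0.    -0.   ]]
```

```bash
python3 - <<'E'
from h import *
plan([(.5745,-.3558,.25,1.24),(.5745,-.3558,.20,1.24)],0)
E
```

```text
[[0,-26,28,np.float64(-0.0),0,0,0],[0,-26,28,np.float64(-0.0),0,0,0],[0,-26,28,np.float64(-0.0),0,0,0],[0,-26,28,np.float64(-0.0),0,0,0],[0,-26,28,np.float64(-0.01),0,0,0],[0,-27,28,np.float64(-0.0),0,0,0],[0,-27,28,np.float64(-0.01),0,0,0],[0,-27,27,np.float64(-0.0),0,0,0]]
[[0,-27,27,np.float64(-0.01),0,0,0],[-1,-27,27,np.float64(-0.0),0,0,0],[0,-27,27,np.float64(-0.01),0,0,0],[-1,-28,27,np.float64(-0.0),0,0,0],[0,-27,27,np.float64(-0.01),0,0,0],[-1,-28,27,np.float64(-0.0),0,0,0],[0,-28,27,np.float64(-0.01),0,0,0],[-1,-28,26,np.float64(-0.0),0,0,0]]
[[0,-28,26,np.float64(-0.01),0,0,0],[-1,-28,26,np.float64(-0.0),0,0,0],[0,-28,26,np.float64(-0.01),0,0,0],[-1,-29,26,np.float64(-0.0),0,0,0],[0,-28,26,np.float64(-0.01),0,0,0],[-1,-29,25,np.float64(-0.0),0,0,0],[0,-29,25,np.float64(-0.01),0,0,0],[-1,-29,25,np.float64(-0.0),0,0,0]]
[[25,0,0,np.float64(-0.0),0,0,0],[25,0,0,np.float64(-0.0),0,0,0]]
end [ 0.5741 -0.3557  0.2001] 1.238 26
```

>>> jog_arm --pt "0 -26 28 0 0 0 0" --pt "0 -26 28 0 0 0 0" --pt "0 -26 28 0 0 0 0" --pt "0 -26 28 0 0 0 60" --pt "0 -26 28 -0.01 0 0 120" --pt "0 -27 28 0 0 0 120" --pt "0 -27 28 -0.01 0 0 120" --pt "0 -27 27 0 0 0 120"

```text
time: 0.97
position: [0.3462, 0.213, 0.2425]
orientation: [0.692, 0.145, 0.692, -0.145]
wrist_force: [1.2, 0.1, -0.4]
finger_gap: 0.0451
```

>>> jog_arm --pt "0 -27 27 -0.01 0 0 120" --pt "-1 -27 27 0 0 0 120" --pt "0 -27 27 -0.01 0 0 120" --pt "-1 -28 27 0 0 0 120" --pt "0 -27 27 -0.01 0 0 120" --pt "-1 -28 27 0 0 0 120" --pt "0 -28 27 -0.01 0 0 120" --pt "-1 -28 26 0 0 0 120"

```text
time: 1.63
position: [0.4608, -0.0729, 0.2463]
orientation: [0.695, 0.131, 0.695, -0.131]
wrist_force: [0.7, -0.0, 0.5]
finger_gap: 0.0449
```

>>> jog_arm --pt "0 -28 26 -0.01 0 0 120" --pt "-1 -28 26 0 0 0 120" --pt "0 -28 26 -0.01 0 0 120" --pt "-1 -29 26 0 0 0 120" --pt "0 -28 26 -0.01 0 0 120" --pt "-1 -29 25 0 0 0 120" --pt "0 -29 25 -0.01 0 0 120" --pt "-1 -29 25 0 0 0 120"

```text
time: 2.3
position: [0.5743, -0.3574, 0.25]
orientation: [0.697, 0.117, 0.698, -0.117]
wrist_force: [0.5, -0.2, 0.2]
finger_gap: 0.045
```

```bash
python3 - <<'E'
from h import *
p,psi,M,s=tool();print(p,psi,s["q"],s["finger_gap"],s["time"])
a,K,T=snap("top","pics/t1.png");b,K2,T2=snap("side","pics/s1.png")
crop(a,315,130,395,220,6,"pics/t1c.png");crop(b,250,190,360,300,5,"pics/s1c.png")
plan([(.5745,-.3558,.20,1.24)],120)
E
```

```text
[ 0.5743235  -0.35739332  0.25003032] 1.2382351886330374 [-7.31235893e-01  6.11027422e-01  8.76556312e-01  7.91645885e-06
  1.65451693e+00 -1.96947047e+00] 0.044956501984336386 2.3
[[24,2,-1,np.float64(-0.0),0,0,120],[24,2,0,np.float64(-0.01),0,0,120]]
end [ 0.5748 -0.3563  0.1999] 1.244 2
```

View pics/t1c.png

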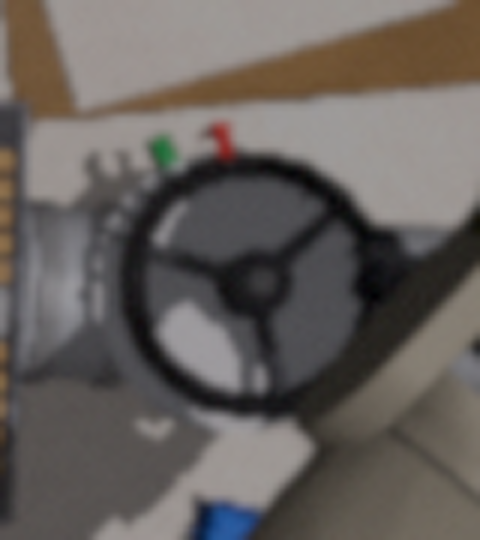

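View pics/s1c.png

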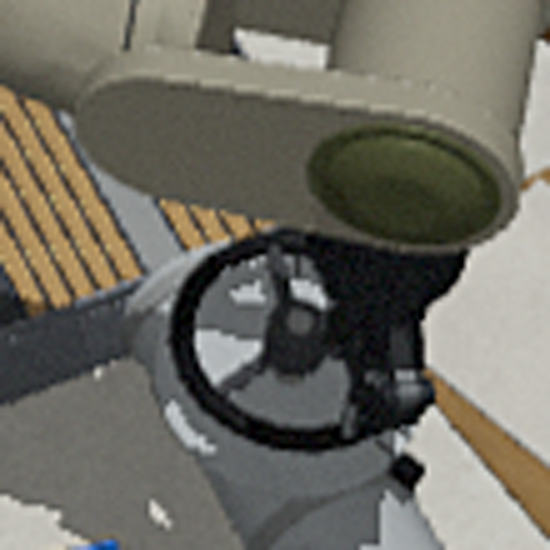

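>>> jog_arm --pt "24 1 0 0 0 0 120" --pt "24 1 0 0 0 0 120" --pt "24 0 0 0 0 0 120" --pt "23 0 0 0 0 0 120" --pt "0 0 0 0 0 0 120" --pt "0 0 0 0 0 0 255" --pt "0 0 0 0 0 0 255" --pt "0 0 0 0 0 0 255" --squeeze 40

```text
time: 3.07
position: [0.5755, -0.3528, 0.1575]
orientation: [0.698, 0.117, 0.697, -0.116]
wrist_force: [-4.2, 0.9, 2.6]
finger_gap: 0.0133
```

```bash
cat > arc.py <<'E'
from h import *
import sys
# arc(a0,a1,n,psi0 offset) about axis W
def arc(W,da,n,grip,r=.065,z=None):
    p,psi,M,s=tool();v=p[:2]-W;a0=np.arctan2(v[1],v[0]);r0=np.hypot(*v);print("a0",a0,"r",r0,"psi",psi)
    wps=[];st=(p[0],p[1],p[2],psi)
    for k in range(1,n+1):
        a=a0+da*k/n;wps.append((W[0]+r0*np.cos(a),W[1]+r0*np.sin(a),p[2] if z is None else z,psi+da*k/n))
    plan(wps,grip,wmax=.2)
E
python3 - <<'E'
from arc import *
p,psi,M,s=tool();print(p,psi,s["finger_gap"],s["wrist_force"],s["wrist_torque"])
arc(np.array([.5955,-.2943]),-1.52,24,255)
E
```

```text
[ 0.5754673  -0.35277403  0.1575075 ] 1.239032187588168 0.013310104145189365 [-4.21614282  0.89885839  2.61939277] [0.2080162  0.56912312 0.33559745]
a0 -1.9008557933058778 r 0.061810367807930464 psi 1.239032187588168
[[0,0,-4,np.float64(0.06),0,0,255],[0,0,-4,np.float64(0.07),0,0,255],[0,0,-4,np.float64(0.06),0,0,255],[0,0,-4,np.float64(0.06),0,0,255],[0,1,-4,np.float64(0.07),0,0,255],[0,0,-4,np.float64(0.06),0,0,255],[0,0,-3,np.float64(0.06),0,0,255],[0,0,-4,np.float64(0.07),0,0,255]]
[[0,0,-4,np.float64(0.06),0,0,255],[0,0,-4,np.float64(0.06),0,0,255],[0,0,-4,np.float64(0.07),0,0,255],[0,0,-4,np.float64(0.06),0,0,255],[0,1,-4,np.float64(0.06),0,0,255],[0,0,-4,np.float64(0.07),0,0,255],[0,0,-4,np.float64(0.06),0,0,255],[0,0,-4,np.float64(0.06),0,0,255]]
[[0,0,-4,np.float64(0.07),0,0,255],[0,0,-3,np.float64(0.06),0,0,255],[0,0,-4,np.float64(0.06),0,0,255],[0,0,-4,np.float64(0.07),0,0,255],[0,0,-4,np.float64(0.06),0,0,255],[0,1,-4,np.float64(0.06),0,0,255],[0,0,-4,np.float64(0.07),0,0,255],[0,0,-4,np.float64(0.06),0,0,255]]
end [ 0.5363 -0.2773  0.1575] -0.281 24
```

>>> jog_arm --pt "0 0 0 0.03 0 0 255" --pt "0 0 -4 0.063 0 0 255" --pt "0 0 -4 0.063 0 0 255" --pt "0 0 -4 0.063 0 0 255" --pt "0 0 -4 0.063 0 0 255" --pt "0 0 -4 0.063 0 0 255" --pt "0 0 -4 0.063 0 0 255" --pt "0 0 -4 0.063 0 0 255"

```text
time: 3.73
position: [0.5505, -0.3381, 0.1575]
orientation: [0.65, 0.277, 0.651, -0.277]
wrist_force: [-6.0, 7.3, 5.4]
finger_gap: 0.013
```

```bash
python3 - <<'E'
from arc import *
p,psi,M,s=tool();print(p,psi,s["finger_gap"],s["wrist_force"],s["wrist_torque"])
a,K,T=snap("top","pics/t2.png")
crop(a,315,130,395,220,6,"pics/t2c.png")
E
```

```text
[ 0.55051458 -0.3380755   0.15750126] 0.7656703713147139 0.013004996450445108 [-5.98385807  7.25682294  5.42818999] [1.00862888 0.8998145  0.76061767]
```

View pics/t2c.png

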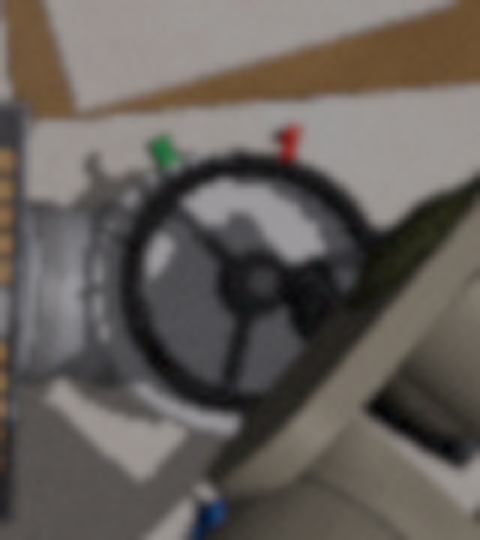

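Turning well with low force; continue.

>>> jog_arm --pt "0 0 -4 0.063 0 0 255" --pt "0 0 -4 0.063 0 0 255" --pt "0 0 -4 0.063 0 0 255" --pt "0 0 -4 0.063 0 0 255" --pt "0 0 -4 0.063 0 0 255" --pt "0 0 -4 0.063 0 0 255" --pt "0 0 -4 0.063 0 0 255" --pt "0 0 -4 0.063 0 0 255"

```text
time: 4.45
position: [0.5336, -0.311, 0.1575]
orientation: [0.56, 0.43, 0.561, -0.431]
wrist_force: [-8.2, 5.5, 7.7]
finger_gap: 0.013
```

>>> jog_arm --pt "0 0 -4 0.063 0 0 255" --pt "0 0 -4 0.063 0 0 255" --pt "0 0 -4 0.063 0 0 255" --pt "0 0 -4 0.063 0 0 255" --pt "0 0 -4 0.063 0 0 255" --pt "0 0 -4 0.063 0 0 255"

```text
time: 4.95
position: [0.5309, -0.2868, 0.1574]
orientation: [-0.469, -0.528, -0.471, 0.529]
wrist_force: [-9.9, 8.3, 7.8]
finger_gap: 0.0134
```

```bash
python3 - <<'E'
from arc import *
p,psi,M,s=tool();print(p,psi,s["finger_gap"],s["wrist_force"],s["wrist_torque"])
a,K,T=snap("top","pics/t3.png");b,K2,T2=snap("side","pics/s3.png")
crop(a,315,130,395,220,6,"pics/t3c.png");crop(b,260,210,360,300,6,"pics/s3c.png")
E
```

```text
[ 0.53085077 -0.28680465  0.15743861] -0.11639060190995872 0.01343105390703291 [-9.93925144  8.32755264  7.79878403] [1.18784685 1.54593421 0.63803349]
```

View pics/t3c.png

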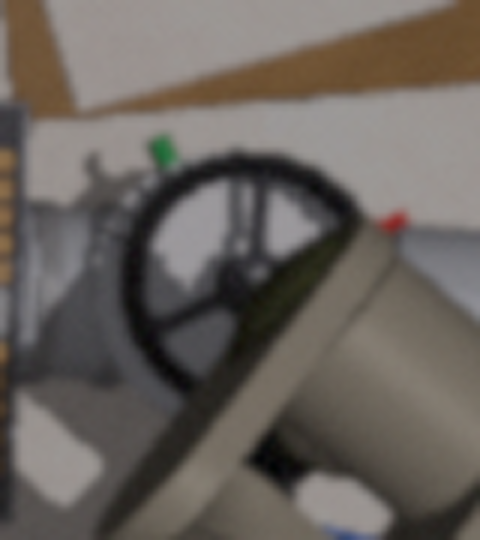

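View pics/s3c.png

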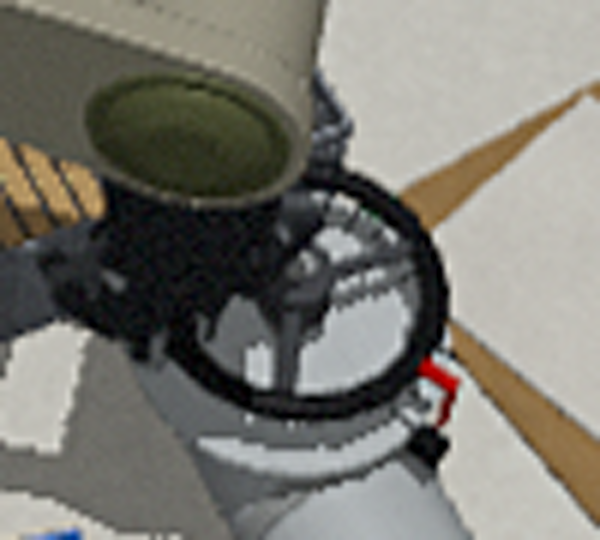

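>>> jog_arm --pt "0 0 -4 0.063 0 0 255" --pt "0 0 -4 0.063 0 0 255" --pt "0 0 -2 0.03 0 0 255" --pt "0 0 0 0 0 0 255"

```text
time: 5.38
position: [0.5317, -0.2799, 0.1575]
orientation: [-0.429, -0.561, -0.428, 0.565]
wrist_force: [-15.2, -6.6, 5.9]
finger_gap: 0.0132
```

```bash
python3 - <<'E'
from arc import *
p,psi,M,s=tool();print(p,psi,s["finger_gap"],s["wrist_force"],s["wrist_torque"])
a,K,T=snap("top","pics/t4.png");b,K2,T2=snap("side","pics/s4.png")
crop(a,335,130,395,190,8,"pics/t4c.png");crop(b,290,230,360,300,8,"pics/s4c.png")
E
```

```text
[ 0.53173403 -0.27989915  0.15749177] -0.2704528398999163 0.013167708182041252 [-15.15000237  -6.55439814   5.88588598] [-0.83841177  2.39729726  1.24924512]
```

View pics/t4c.png

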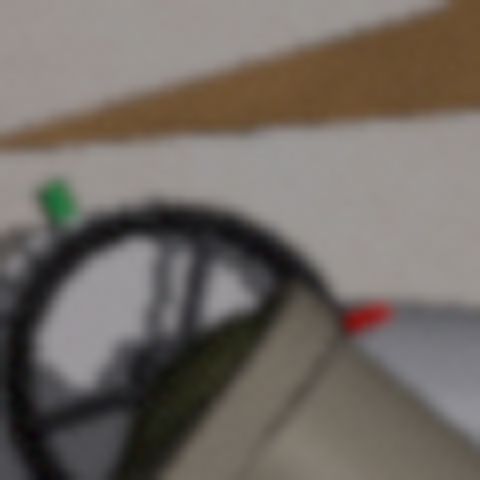

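View pics/s4c.png

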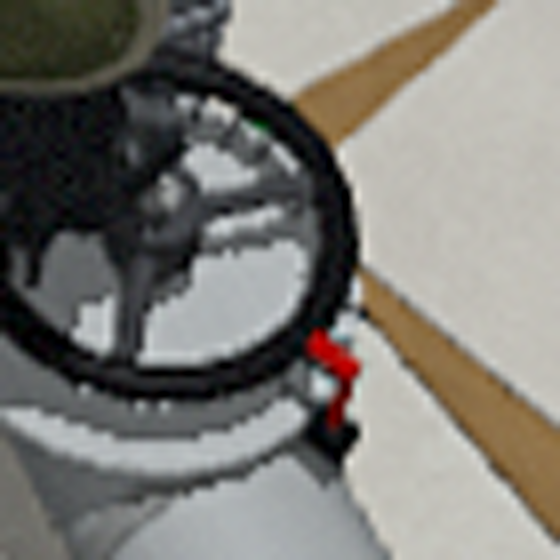

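>>> jog_arm --pt "0 0 -2 0 0 0 255" --pt "0 0 0 0 0 0 255" --pt "0 0 0 0 0 0 120" --pt "0 0 0 0 0 0 120" --pt "0 0 0 0 0 0 120" --pt "-20 0 0 0 0 0 120" --pt "-40 0 0 0 0 0 120" --pt "-40 0 0 0 0 0 0"

```text
time: 6.15
position: [0.5342, -0.276, 0.2563]
orientation: [-0.427, -0.563, -0.429, 0.563]
wrist_force: [0.0, -0.5, 0.3]
finger_gap: 0.0559
```

```bash
python3 - <<'E'
from h import *
p,psi,M,s=tool();print(p,psi,s["q"])
plan([(.56,-.03,.25,.2)],0)
E
```

```text
[ 0.53415131 -0.27595866  0.25630484] -0.27055502532714504 [-6.73698913e-01  4.64614086e-01  1.11892067e+00  3.23908832e-04
  1.56011539e+00 -4.03146705e-01]
[[1,-6,-35,np.float64(-0.07),0,0,0],[1,-3,-35,np.float64(-0.07),0,0,0],[1,-1,-35,np.float64(-0.07),0,0,0],[1,2,-35,np.float64(-0.07),0,0,0],[1,4,-35,np.float64(-0.06),0,0,0],[1,6,-35,np.float64(-0.07),0,0,0],[0,8,-35,np.float64(-0.06),0,0,0]]
end [ 0.5597 -0.0299  0.2503] 0.199 7
```

```bash
python3 - <<'E'
from h import *
plan([(.6146,-.0482,.24,-.22)],0)
E
```

```text
[[2,2,-34,np.float64(-0.01),0,0,0],[2,3,-34,np.float64(-0.01),0,0,0],[2,3,-35,np.float64(-0.01),0,0,0],[3,3,-34,np.float64(-0.01),0,0,0],[2,4,-34,np.float64(-0.0),0,0,0],[3,4,-35,np.float64(-0.01),0,0,0],[2,4,-34,np.float64(-0.0),0,0,0]]
end [ 0.6143 -0.0485  0.2403] -0.221 7
```

>>> jog_arm --pt "2 2 -34 -0.01 0 0 0" --pt "2 3 -34 -0.01 0 0 0" --pt "2 3 -35 -0.01 0 0 0" --pt "3 3 -34 -0.01 0 0 0" --pt "2 4 -34 0 0 0 0" --pt "3 4 -35 -0.01 0 0 0" --pt "2 4 -34 0 0 0 0" --pt "0 0 0 0 0 0 0"

```text
time: 6.82
position: [0.6157, -0.0434, 0.2394]
orientation: [0.443, 0.551, 0.444, -0.55]
wrist_force: [0.2, -0.7, 0.8]
finger_gap: 0.0852
```

```bash
python3 - <<'E'
from arc import *
p,psi,M,s=tool();print(p,psi,s["finger_gap"])
a,K,T=snap("top","pics/t5.png");b,K2,T2=snap("side","pics/s5.png")
crop(a,315,130,395,210,7,"pics/t5c.png");crop(b,230,150,350,300,5,"pics/s5c.png")
E
```

```text
[ 0.61573054 -0.0434077   0.23942192] -0.21509776039472006 0.0852493675018089
```

View pics/t5c.png

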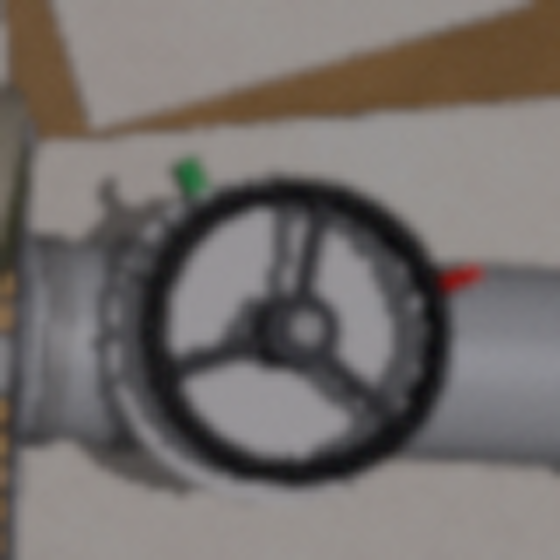

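View pics/s5c.png

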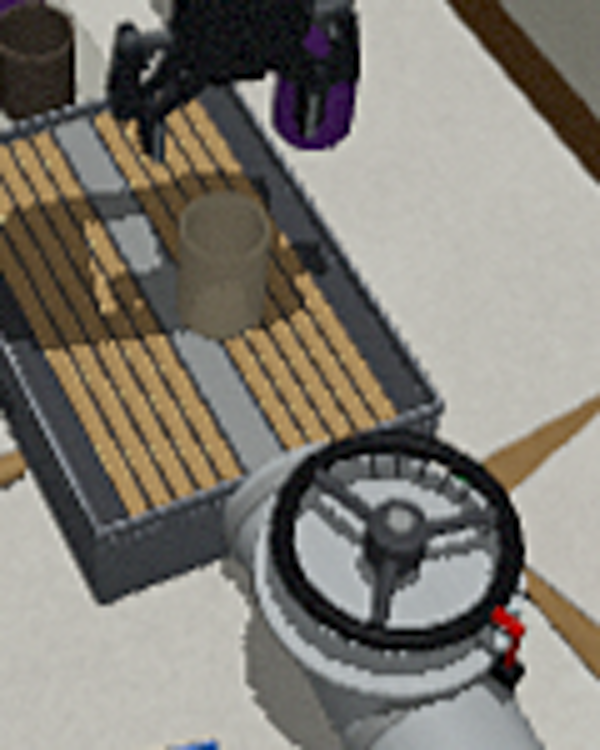

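```bash
python3 - <<'E'
from seg import *
cal={n:snap(n)[1:] for n in("top","side")};T=cal["top"];S=cal["side"]
a=cv2.imread("pics/t5.png");H=hsv(a);m=((H[...,0]<10)|(H[...,0]>174))&(H[...,1]>90);print(comps(m[140:200,360:400],(360,140)))
b=cv2.imread("pics/s5.png");H=hsv(b);m=((H[...,0]<10)|(H[...,0]>174))&(H[...,1]>120)&(H[...,2]>60);print(comps(m[260:300,315:345],(315,260)))
ys,xs=np.nonzero(m[260:300,315:345]);print(sorted(set(zip((ys+260).tolist(),(xs+315).tolist()))))
W=np.array([.596,-.2925])
for n,uv,zs in [("red top",(381,169),(.15,.163)),]:
  for z in zs:
    q=onz(uv,*T,z);print(n,z,q,np.arctan2(*(q[:2]-W)[::-1]),np.hypot(*(q[:2]-W)))
for z in (.126,.133,.14):
    for uv,C in(((380,170),T),((330.8,283.9),S)):
        q=onz(uv,*C,z);print("blk",z,q,np.arctan2(*(q[:2]-W)[::-1]),np.hypot(*(q[:2]-W)))
# predicted px of tip at angle th
for th in (-1.22,-1.26,-1.3,-1.34,-1.38):
    for z in(.126,.135,.163):
        q=[W[0]+.084*np.cos(th),W[1]+.084*np.sin(th),z];print(th,z,proj(q,*T).round(1),proj(q,*S).round(1))
E
```

```text
[([380.0, 169.2], [377, 168, 7, 4], 20)]
[([331.3, 275.9], [328, 271, 7, 13], 35)]
[(271, 329), (271, 330), (272, 328), (272, 329), (272, 330), (273, 328), (273, 329), (273, 330), (273, 331), (273, 332), (274, 329), (274, 330), (274, 331), (274, 332), (274, 333), (275, 331), (275, 332), (275, 333), (275, 334), (276, 331), (276, 332), (276, 333), (276, 334), (277, 332), (277, 333), (278, 333), (279, 332), (279, 333), (280, 331), (280, 332), (281, 331), (281, 332), (282, 331), (282, 332), (283, 331)]
red top 0.15 [ 0.62397304 -0.37557301  0.15      ] -1.2459933877441334 0.08765623754783992
red top 0.163 [ 0.62250816 -0.37115995  0.163     ] -1.2457521649627676 0.08300644540134688
blk 0.126 [ 0.62331407 -0.38038834  0.126     ] -1.2694778228079102 0.09203487966301316
blk 0.126 [ 0.62164361 -0.37381533  0.126     ] -1.2653078870650138 0.08526298765016536
blk 0.133 [ 0.62254477 -0.37803137  0.133     ] -1.2698702407720042 0.08955579062716755
blk 0.133 [ 0.61869982 -0.37650167  0.133     ] -1.306869548990755 0.08701472637660101
blk 0.14 [ 0.62177546 -0.3756744   0.14      ] -1.2702850030850676 0.08707671616743975
blk 0.14 [ 0.61575603 -0.37918802  0.14      ] -1.3467251497280144 0.08891070153650996
-1.22 0.126 [377.3 169.5] [331.3 282.7]
-1.22 0.135 [378.2 169.2] [331.8 281.2]
-1.22 0.163 [381.1 168.3] [333.3 276.2]
-1.26 0.126 [377.6 170.5] [330.6 283.5]
-1.26 0.135 [378.5 170.2] [331.  281.9]
-1.26 0.163 [381.4 169.3] [332.6 277. ]
-1.3 0.126 [377.9 171.4] [329.8 284.2]
-1.3 0.135 [378.8 171.2] [330.2 282.7]
-1.3 0.163 [381.7 170.3] [331.7 277.7]
-1.34 0.126 [378.2 172.4] [328.9 284.9]
-1.34 0.135 [379.1 172.1] [329.4 283.4]
-1.34 0.163 [382.  171.3] [330.9 278.5]
-1.38 0.126 [378.4 173.4] [328.1 285.6]
-1.38 0.135 [379.3 173.1] [328.5 284.1]
-1.38 0.163 [382.2 172.3] [330.  279.1]
```

```bash
python3 - <<'E'
from h import *
plan([(.6146,-.0482,.137,-.22)],0,vmax=30)
E
```

```text
[[26,0,0,np.float64(-0.0),0,0,0],[26,0,0,np.float64(-0.0),0,0,0],[25,0,-1,np.float64(-0.0),0,0,0],[26,0,0,np.float64(-0.0),0,0,0]]
end [ 0.6148 -0.0487  0.1367] -0.221 4
```

>>> jog_arm --pt "26 0 0 0 0 0 0" --pt "26 0 0 0 0 0 0" --pt "25 0 0 0 0 0 0" --pt "26 0 0 0 0 0 0" --pt "0 0 0 0 0 0 0" --pt "0 0 0 0 0 0 60" --pt "0 0 0 0 0 0 120" --pt "0 0 0 0 0 0 180" --squeeze 40

```text
time: 7.68
position: [0.6154, -0.0499, 0.1387]
orientation: [0.443, 0.553, 0.441, -0.551]
wrist_force: [-0.8, -1.3, 0.7]
finger_gap: 0.0573
```

>>> jog_arm --pt "0 0 0 0 0 0 255" --pt "-10 0 0 0 0 0 255" --pt "-20 0 0 0 0 0 255" --pt "-30 0 0 0 0 0 255" --pt "-20 0 0 0 0 0 255"

```text
time: 8.1
position: [0.6148, -0.0491, 0.2196]
orientation: [0.443, 0.553, 0.441, -0.551]
wrist_force: [0.7, 0.1, -1.8]
finger_gap: 0.0573
```

```bash
python3 - <<'E'
from h import *
p,psi,M,s=tool();print(p,psi,s["finger_gap"],s["wrist_force"])
plan([(.409,-.350,.20,-.22),(.409,-.350,.066,-.22)],255,vmax=30)
E
```

```text
[ 0.61482168 -0.04913154  0.2195709 ] -0.22076903949099871 0.05733037314466085 [ 0.70443273  0.13958414 -1.75456375]
[[2,-10,26,np.float64(-0.0),0,0,255],[1,-10,26,np.float64(-0.0),0,0,255],[2,-10,26,np.float64(-0.0),0,0,255],[1,-10,26,np.float64(-0.0),0,0,255],[2,-11,26,np.float64(-0.0),0,0,255],[1,-10,26,np.float64(-0.0),0,0,255],[2,-11,26,np.float64(-0.0),0,0,255],[1,-10,26,np.float64(-0.0),0,0,255]]
[[2,-11,26,np.float64(-0.0),0,0,255],[1,-10,26,np.float64(-0.0),0,0,255],[2,-11,26,np.float64(-0.0),0,0,255],[1,-10,26,np.float64(-0.0),0,0,255],[2,-11,27,np.float64(-0.0),0,0,255],[27,0,0,np.float64(-0.0),0,0,255],[27,0,0,np.float64(-0.0),0,0,255],[27,0,0,np.float64(-0.0),0,0,255]]
[[26,0,0,np.float64(-0.0),0,0,255],[27,0,0,np.float64(-0.0),0,0,255]]
end [ 0.4089 -0.3503  0.0656] -0.221 18
```

>>> jog_arm --pt "2 -10 26 0 0 0 255" --pt "1 -10 26 0 0 0 255" --pt "2 -10 26 0 0 0 255" --pt "1 -10 26 0 0 0 255" --pt "2 -11 26 0 0 0 255" --pt "1 -10 26 0 0 0 255" --pt "2 -11 26 0 0 0 255" --pt "1 -10 26 0 0 0 255"

```text
time: 8.77
position: [0.488, -0.235, 0.2051]
orientation: [0.442, 0.552, 0.442, -0.552]
wrist_force: [-0.3, -0.5, -1.4]
finger_gap: 0.0571
```

>>> jog_arm --pt "2 -11 26 0 0 0 255" --pt "1 -10 26 0 0 0 255" --pt "2 -11 26 0 0 0 255" --pt "1 -10 26 0 0 0 255" --pt "2 -11 27 0 0 0 255" --pt "27 0 0 0 0 0 255" --pt "27 0 0 0 0 0 255" --pt "27 0 0 0 0 0 255"

```text
time: 9.43
position: [0.4084, -0.351, 0.1155]
orientation: [0.442, 0.552, 0.441, -0.552]
wrist_force: [-0.1, -0.9, -1.2]
finger_gap: 0.0569
```

>>> jog_arm --pt "20 0 0 0 0 0 255" --pt "20 0 0 0 0 0 255" --pt "10 0 0 0 0 0 255" --pt "4 0 0 0 0 0 255" --pt "0 0 0 0 0 0 255"

```text
time: 9.85
position: [0.4085, -0.3505, 0.0626]
orientation: [-0.442, -0.552, -0.442, 0.552]
wrist_force: [0.5, -0.8, -1.2]
finger_gap: 0.0571
```

```bash
python3 - <<'E'
from h import *
p,psi,M,s=tool();print(p,psi,s["finger_gap"],s["wrist_force"])
a,K,T=snap("top","pics/t6.png");b,K2,T2=snap("side","pics/s6.png")
crop(b,210,230,330,370,5,"pics/s6c.png")
E
```

```text
[ 0.40854844 -0.35047978  0.06264741] -0.22080448245813586 0.05711917156317455 [ 0.53357407 -0.78808497 -1.24861949]
```

View pics/s6c.png

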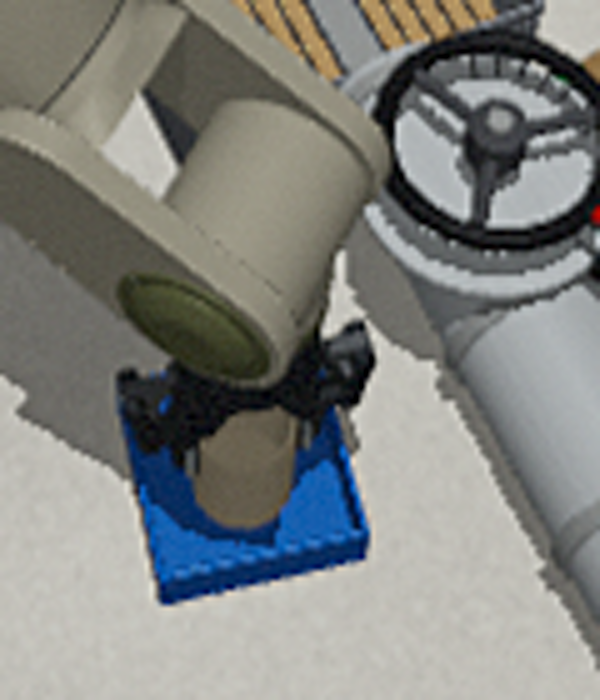

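>>> jog_arm --pt "1 0 0 0 0 0 255" --pt "1 0 0 0 0 0 255" --pt "0 0 0 0 0 0 255"

```text
time: 10.2
position: [0.4089, -0.351, 0.0622]
orientation: [-0.443, -0.552, -0.441, 0.552]
wrist_force: [-6.5, 4.8, 20.9]
finger_gap: 0.0573
```

>>> jog_arm --pt "-1 0 0 0 0 0 255" --pt "0 0 0 0 0 0 60" --pt "0 0 0 0 0 0 30" --pt "0 0 0 0 0 0 10" --pt "-20 0 0 0 0 0 0" --pt "-40 0 0 0 0 0 0" --pt "-40 0 0 0 0 0 0" --pt "-40 0 0 0 0 0 0"

```text
time: 10.87
position: [0.4083, -0.3501, 0.2019]
orientation: [0.441, 0.552, 0.442, -0.552]
wrist_force: [-0.3, -0.4, -0.3]
finger_gap: 0.0853
```

```bash
python3 - <<'E'
from h import *
p,psi,M,s=tool();print(p,psi,s["q"])
plan([(.45,0.02,.24,.5)],0,vmax=38)
E
```

```text
[ 0.40834481 -0.35007954  0.20186907] -0.2209769558961899 [-9.28975736e-01  3.93039374e-01  1.40027349e+00  4.30312111e-05
  1.34931381e+00 -7.08007988e-01]
[[-4,-4,-37,np.float64(-0.07),0,0,0],[-4,-1,-37,np.float64(-0.07),0,0,0],[-4,1,-37,np.float64(-0.07),0,0,0],[-4,4,-37,np.float64(-0.07),0,0,0],[-4,6,-37,np.float64(-0.07),0,0,0],[-4,9,-36,np.float64(-0.07),0,0,0],[-4,11,-36,np.float64(-0.08),0,0,0],[-3,14,-34,np.float64(-0.07),0,0,0]]
[[-4,17,-34,np.float64(-0.08),0,0,0],[-3,19,-32,np.float64(-0.07),0,0,0]]
end [0.4497 0.0203 0.2399] 0.499 10
```

>>> jog_arm --pt "-4 -4 -37 -0.07 0 0 0" --pt "-4 -1 -37 -0.07 0 0 0" --pt "-4 1 -37 -0.07 0 0 0" --pt "-4 4 -37 -0.07 0 0 0" --pt "-4 6 -37 -0.07 0 0 0" --pt "-4 9 -36 -0.07 0 0 0" --pt "-4 11 -36 -0.08 0 0 0" --pt "-3 14 -34 -0.07 0 0 0"

```text
time: 11.53
position: [0.4415, -0.053, 0.2317]
orientation: [0.58, 0.405, 0.58, -0.404]
wrist_force: [1.1, 0.1, 0.0]
finger_gap: 0.0858
```

```bash
python3 - <<'E'
from h import *
p,psi,M,s=tool();print(p,psi,s["q"])
a,K,T=snap("top","pics/t7.png");b,K2,T2=snap("side","pics/s7.png")
crop(a,140,140,400,270,3,"pics/t7c.png");crop(b,160,100,340,370,2.2,"pics/s7c.png")
E
```

```text
[ 0.44145542 -0.05296374  0.23169285] 0.35278002237366496 [-3.86899763e-01  2.04802290e-01  1.58821523e+00  8.63370174e-05
  1.34815446e+00 -7.39698791e-01]
```

View pics/t7c.png

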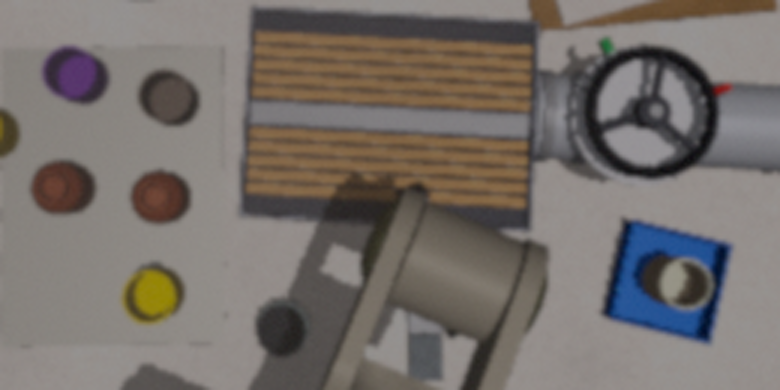

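View pics/s7c.png

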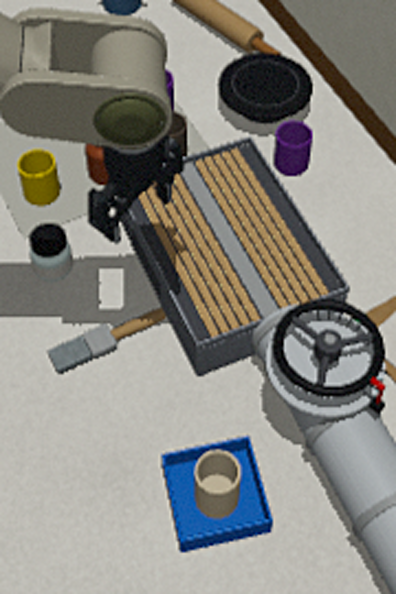

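```bash
python3 - <<'E'
from seg import *
T=snap("top")[1:]
c=lambda l,s,o:(l[0]/s+o[0],l[1]/s+o[1])
for nm,a,z in [("vA",(148,420),.095),("vB",(419,440),.095),("mug rim",(440,172),.075),("mug rim2",(452,180),.04)]:print(nm,onz(c(a,8,(140,150)),*T,z))
a=cv2.imread("pics/t7.png");H=hsv(a);h,s,v=H[...,0],H[...,1],H[...,2]
br=((h<12)|(h>174))&(s>90)&(v>30)
for k in comps(br[185:225,140:220],(140,185)):print("vase",k,onz(k[0],*T,.05))
ye=(h>20)&(h<35)&(s>150)&(v>50)
for k in comps(ye[150:260,110:220],(110,150)):print("yel",k,onz(k[0],*T,.04))
pts=[onz((196.3,172.3),*T,.04)];print(pts)
plan([(.4985,.2405,.20,-.03),(.4985,.2405,.042,-.03)],0)
E
```

```text
vA [0.50676564 0.35650996 0.095     ]
vB [0.49987868 0.24201332 0.095     ]
mug rim [0.61536723 0.23931905 0.075     ]
mug rim2 [0.61535101 0.23982583 0.04      ]
vase ([159.2, 202.2], [151, 195, 17, 15], 207) [0.50843744 0.36606482 0.05      ]
vase ([192.5, 205.4], [185, 198, 17, 16], 209) [0.49883245 0.24935669 0.05      ]
yel ([134.5, 183.5], [129, 176, 12, 16], 156) [0.57342222 0.45813099 0.04      ]
yel ([190.8, 237.7], [182, 230, 18, 17], 212) [0.3860322  0.25422211 0.04      ]
[array([0.61605281, 0.24055148, 0.04      ])]
[[4,19,-32,np.float64(0.05),0,0,0],[4,18,-33,np.float64(0.05),0,0,0],[4,16,-34,np.float64(0.05),0,0,0],[4,14,-34,np.float64(0.05),0,0,0],[4,13,-35,np.float64(0.05),0,0,0],[4,11,-36,np.float64(0.04),0,0,0],[4,9,-36,np.float64(0.05),0,0,0],[4,8,-37,np.float64(0.04),0,0,0]]
[[39,0,0,np.float64(0.0),0,0,0],[40,0,0,np.float64(0.0),0,0,0],[39,0,0,np.float64(0.0),0,0,0],[40,0,0,np.float64(0.0),0,0,0]]
end [0.4985 0.2409 0.0416] -0.027 12
```

>>> jog_arm --pt "4 19 -32 0.05 0 0 0" --pt "4 18 -33 0.05 0 0 0" --pt "4 16 -34 0.05 0 0 0" --pt "4 14 -34 0.05 0 0 0" --pt "4 13 -35 0.05 0 0 0" --pt "4 11 -36 0.04 0 0 0" --pt "4 9 -36 0.05 0 0 0" --pt "4 8 -40 0.04 0 0 0"

```text
time: 12.35
position: [0.5004, 0.2422, 0.1988]
orientation: [-0.491, -0.509, -0.491, 0.509]
wrist_force: [1.2, -0.7, 0.1]
finger_gap: 0.0856
```

>>> jog_arm --pt "0 0 0 0 0 0 0" --pt "20 0 0 0 0 0 0"

```text
time: 12.52
position: [0.5016, 0.2428, 0.1811]
orientation: [0.494, 0.509, 0.491, -0.506]
wrist_force: [1.5, 0.0, -0.7]
finger_gap: 0.0856
```

```bash
python3 - <<'E'
from h import *
p,psi,M,s=tool();print(p,psi,s["q"])
b,K2,T2=snap("side","pics/s8.png")
crop(b,160,90,280,200,5,"pics/s8c.png")
E
```

```text
[0.50163066 0.24284065 0.18111209] -0.0295872200464572 [ 2.38513302e-01  4.42159960e-01  1.38293977e+00 -2.03570260e-04
  1.31091241e+00  2.68148783e-01]
```

View pics/s8c.png

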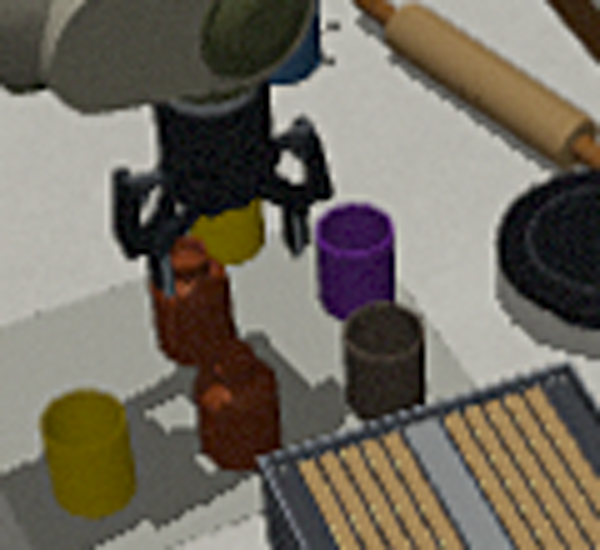

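>>> jog_arm --pt "35 0 -1 0 0 0 0" --pt "35 -1 -1 0 0 0 0" --pt "35 -1 0 0 0 0 0" --pt "32 0 0 0 0 0 0" --pt "0 0 0 0 0 0 0" --pt "0 0 0 0 0 0 60" --pt "0 0 0 0 0 0 120" --pt "0 0 0 0 0 0 180" --squeeze 40

```text
time: 13.23
position: [0.499, 0.2436, 0.0447]
orientation: [0.493, 0.509, 0.491, -0.507]
wrist_force: [-1.1, -0.4, -2.8]
finger_gap: 0.0606
```

>>> jog_arm --pt "0 0 0 0 0 0 255" --pt "-10 0 0 0 0 0 255" --pt "-20 0 0 0 0 0 255" --pt "-35 0 0 0 0 0 255" --pt "-40 0 0 0 0 0 255" --pt "-40 0 0 0 0 0 255"

```text
time: 13.73
position: [0.497, 0.2436, 0.19]
orientation: [-0.492, -0.508, -0.492, 0.508]
wrist_force: [1.3, 0.1, -1.6]
finger_gap: 0.061
```

```bash
python3 - <<'E'
from h import *
p,psi,M,s=tool();print(p,psi,s["finger_gap"],s["wrist_force"])
a,K,T=snap("top","pics/t9.png");b,K2,T2=snap("side","pics/s9.png")
crop(b,160,90,280,200,5,"pics/s9c.png")
F=np.array([.647,-.019]);ey=np.array([.032,.9995])
print(F+.046*ey,F-.046*ey)
q=F+.046*ey
plan([(q[0],q[1],.20,-.03)],255,vmax=32)
E
```

```text
[0.49704713 0.24356319 0.18998867] -0.030923425506443974 0.061021210582454646 [ 1.28982198  0.10601601 -1.61137014]
[0.648472 0.026977] [ 0.645528 -0.064977]
[[-1,17,24,np.float64(-0.0),0,0,255],[-1,17,24,np.float64(-0.0),0,0,255],[0,17,24,np.float64(-0.0),0,0,255],[-1,17,23,np.float64(-0.0),0,0,255],[0,17,24,np.float64(-0.0),0,0,255],[-1,18,23,np.float64(-0.0),0,0,255],[0,17,24,np.float64(-0.0),0,0,255],[-1,18,23,np.float64(-0.0),0,0,255]]
[[0,17,24,np.float64(-0.0),0,0,255]]
end [0.6483 0.0268 0.2   ] -0.031 9
```

View pics/s9c.png

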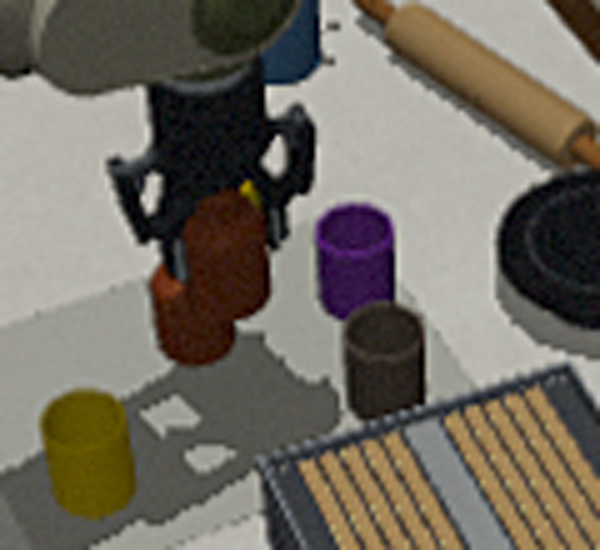

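```bash
python3 - <<'E'
from h import *
plan([(.6455,-.065,.195,-.03),(.6455,-.065,.13,-.03)],255,vmax=36)
E
```

```text
[[0,16,30,np.float64(-0.0),0,0,255],[0,15,31,np.float64(-0.0),0,0,255],[0,16,30,np.float64(-0.0),0,0,255],[0,15,31,np.float64(-0.0),0,0,255],[0,16,30,np.float64(-0.0),0,0,255],[0,15,31,np.float64(-0.0),0,0,255],[0,16,30,np.float64(-0.0),0,0,255],[0,15,31,np.float64(-0.0),0,0,255]]
[[0,16,30,np.float64(-0.0),0,0,255],[0,15,31,np.float64(-0.0),0,0,255],[32,0,0,np.float64(-0.0),0,0,255],[33,0,0,np.float64(-0.0),0,0,255]]
end [ 0.6455 -0.0652  0.13  ] -0.031 12
```

>>> jog_arm --pt "0 16 30 0 0 0 255" --pt "0 15 31 0 0 0 255" --pt "0 16 30 0 0 0 255" --pt "0 15 31 0 0 0 255" --pt "0 16 30 0 0 0 255" --pt "0 15 31 0 0 0 255" --pt "0 16 30 0 0 0 255" --pt "0 15 31 0 0 0 255"

```text
time: 14.5
position: [0.6142, -0.0055, 0.1873]
orientation: [-0.492, -0.508, -0.492, 0.508]
wrist_force: [0.6, 0.9, -2.0]
finger_gap: 0.0611
```

>>> jog_arm --pt "0 16 30 0 0 0 255" --pt "0 15 31 0 0 0 255" --pt "0 0 0 0 0 0 255" --pt "25 0 0 0 0 0 255" --pt "25 0 0 0 0 0 255" --pt "15 0 0 0 0 0 255" --pt "2 0 0 0 0 0 255" --pt "0 0 0 0 0 0 255"

```text
time: 15.17
position: [0.6424, -0.0662, 0.1209]
orientation: [-0.492, -0.507, -0.492, 0.508]
wrist_force: [-1.7, -1.1, 0.9]
finger_gap: 0.0609
```

>>> jog_arm --pt "1 0 0 0 0 0 255" --pt "1 0 0 0 0 0 255" --pt "0 0 0 0 0 0 255"

```text
time: 15.42
position: [0.6425, -0.0659, 0.1207]
orientation: [-0.492, -0.507, -0.492, 0.508]
wrist_force: [-8.4, 0.3, 14.7]
finger_gap: 0.061
```

>>> jog_arm --pt "-1 0 0 0 0 0 255" --pt "0 0 0 0 0 0 60" --pt "0 0 0 0 0 0 20" --pt "0 0 0 0 0 0 0" --pt "-30 0 0 0 0 0 0" --pt "-40 0 0 0 0 0 0" --pt "-30 0 0 0 0 0 0" --pt "0 0 0 0 0 0 0"

```text
time: 16.08
position: [0.6452, -0.0663, 0.2263]
orientation: [0.496, 0.51, 0.489, -0.505]
wrist_force: [-0.2, 0.2, 0.2]
finger_gap: 0.0856
```

```bash
python3 - <<'E'
from seg import *
p,psi,M,s=tool();print(p,psi)
a,K,T=snap("top","pics/t10.png");b,K2,T2=snap("side","pics/s10.png")
crop(a,140,140,400,270,3,"pics/t10c.png");crop(b,160,100,340,280,4,"pics/s10c.png")
plan([(.507,.359,.20,-.03)],0)
E
```

```text
[ 0.64516541 -0.06634502  0.22625478] -0.03073975831094011
[[2,-12,-35,np.float64(-0.0),0,0,0],[2,-13,-35,np.float64(-0.0),0,0,0],[2,-12,-35,np.float64(-0.0),0,0,0],[2,-13,-35,np.float64(-0.0),0,0,0],[2,-12,-35,np.float64(-0.0),0,0,0],[1,-13,-35,np.float64(-0.0),0,0,0],[2,-12,-35,np.float64(-0.0),0,0,0],[1,-13,-35,np.float64(-0.0),0,0,0]]
[[2,-12,-35,np.float64(-0.0),0,0,0],[1,-13,-35,np.float64(-0.0),0,0,0],[2,-12,-35,np.float64(-0.0),0,0,0],[1,-13,-36,np.float64(-0.0),0,0,0]]
end [0.5065 0.3595 0.2001] -0.031 12
```

View pics/t10c.png

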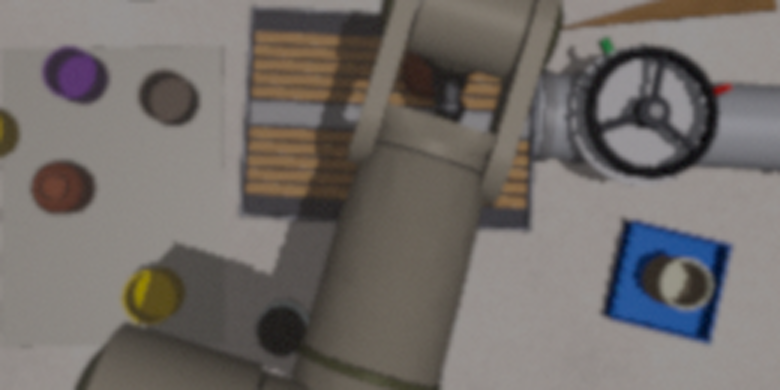

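View pics/s10c.png

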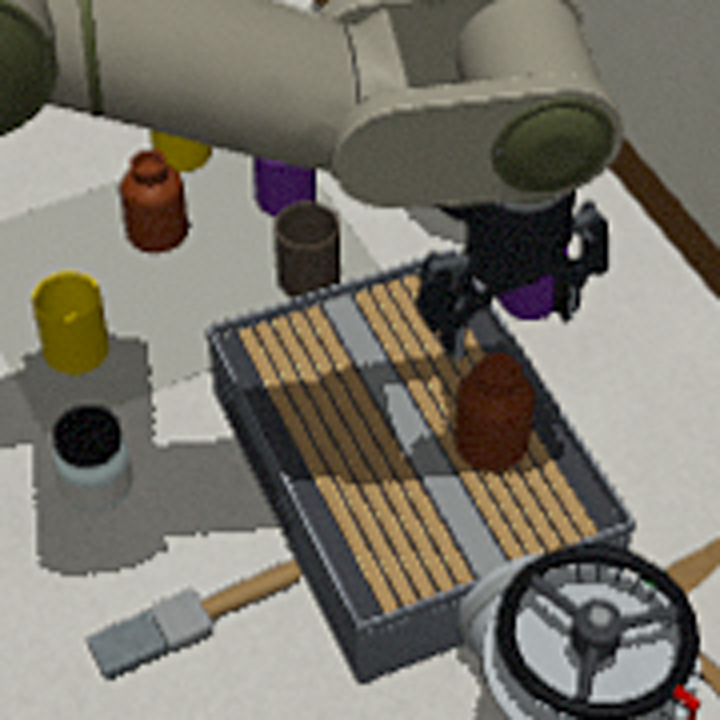

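>>> jog_arm --pt "2 -12 -35 0 0 0 0" --pt "2 -13 -35 0 0 0 0" --pt "2 -12 -35 0 0 0 0" --pt "2 -13 -35 0 0 0 0" --pt "2 -12 -35 0 0 0 0" --pt "1 -13 -35 0 0 0 0" --pt "2 -12 -35 0 0 0 0" --pt "1 -13 -35 0 0 0 0"

```text
time: 16.85
position: [0.5505, 0.2185, 0.2034]
orientation: [-0.491, -0.507, -0.493, 0.509]
wrist_force: [0.3, 0.5, 0.2]
finger_gap: 0.0854
```

>>> jog_arm --pt "2 -12 -35 0 0 0 0" --pt "1 -13 -35 0 0 0 0" --pt "2 -12 -35 0 0 0 0" --pt "1 -13 -36 0 0 0 0" --pt "0 0 0 0 0 0 0" --pt "0 0 0 0 0 0 0"

```text
time: 17.35
position: [0.5049, 0.3608, 0.1973]
orientation: [-0.493, -0.506, -0.493, 0.508]
wrist_force: [0.6, -0.7, -1.1]
finger_gap: 0.0855
```

```bash
python3 - <<'E'
from h import *
p,psi,M,s=tool();print(p,psi,s["q"])
a,K,T=snap("top","pics/t11.png");b,K2,T2=snap("side","pics/s11.png")
crop(a,140,140,330,230,4,"pics/t11c.png")
crop(b,160,90,280,200,5,"pics/s11c.png")
E
```

```text
[0.50491648 0.36084845 0.19733233] -0.027794585619755525 [ 4.30034289e-01  5.38765234e-01  1.16107000e+00 -2.84376471e-05
  1.44508281e+00  4.57830266e-01]
```

View pics/t11c.png

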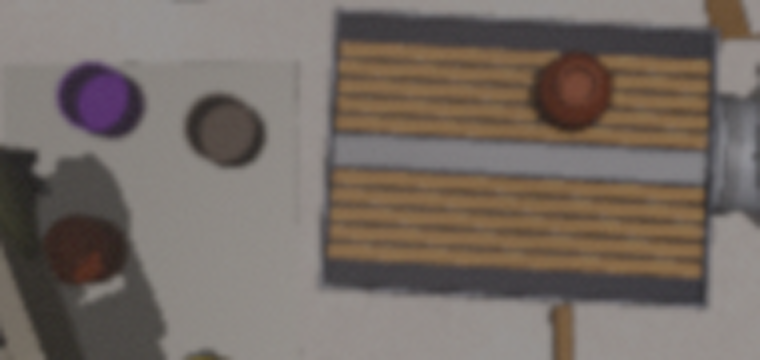

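View pics/s11c.png

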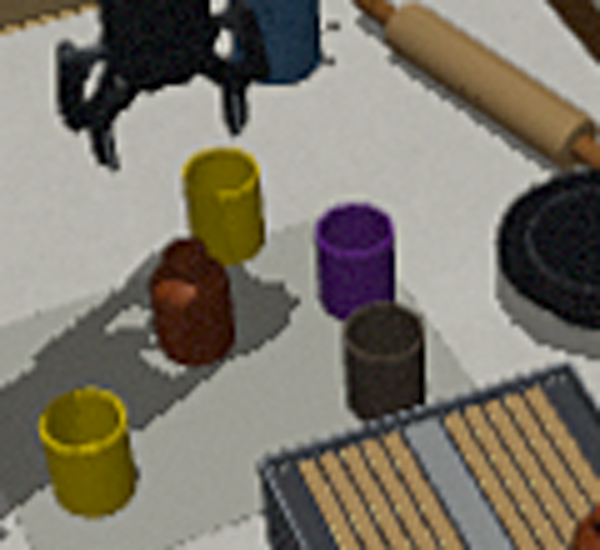

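>>> jog_arm --pt "38 1 0 0 0 0 0" --pt "38 1 0 0 0 0 0" --pt "38 0 0 0 0 0 0" --pt "38 0 0 0 0 0 0" --pt "1 0 0 0 0 0 0" --pt "0 0 0 0 0 0 60" --pt "0 0 0 0 0 0 120" --pt "0 0 0 0 0 0 180"

```text
time: 18.12
position: [0.5096, 0.3596, 0.0492]
orientation: [0.493, 0.509, 0.492, -0.506]
wrist_force: [-0.1, 0.4, -2.1]
finger_gap: 0.061
```

>>> jog_arm --pt "0 0 0 0 0 0 255" --pt "-10 0 0 0 0 0 255" --pt "-20 0 0 0 0 0 255" --pt "-35 0 0 0 0 0 255" --pt "-40 0 0 0 0 0 255" --pt "-45 0 0 0 0 0 255"

```text
refused, shift out of range in row 6
```

```bash
python3 - <<'E'
from h import *
p,psi,M,s=tool();print(p,psi,s["finger_gap"],s["wrist_force"])
b,K2,T2=snap("side","pics/s12.png")
crop(b,160,90,280,200,5,"pics/s12c.png")
plan([(.649,.027,.195,-.03),(.649,.027,.13,-.03)],255,vmax=36)
E
```

```text
[0.50960517 0.35957447 0.04923542] -0.03150582643545331 0.06104405511965504 [-0.07369756  0.36681809 -2.08687001]
[[-13,14,30,np.float64(-0.0),0,0,255],[-13,14,30,np.float64(-0.0),0,0,255],[-13,14,30,np.float64(-0.0),0,0,255],[-13,13,30,np.float64(-0.0),0,0,255],[-13,14,30,np.float64(-0.0),0,0,255],[-13,13,30,np.float64(-0.0),0,0,255],[-14,14,30,np.float64(-0.0),0,0,255],[-13,13,30,np.float64(-0.0),0,0,255]]
[[-14,14,29,np.float64(-0.0),0,0,255],[-13,13,30,np.float64(-0.0),0,0,255],[-14,14,29,np.float64(-0.0),0,0,255],[33,0,0,np.float64(-0.0),0,0,255],[32,0,0,np.float64(-0.0),0,0,255]]
end [0.6492 0.0271 0.13  ] -0.031 13
```

View pics/s12c.png

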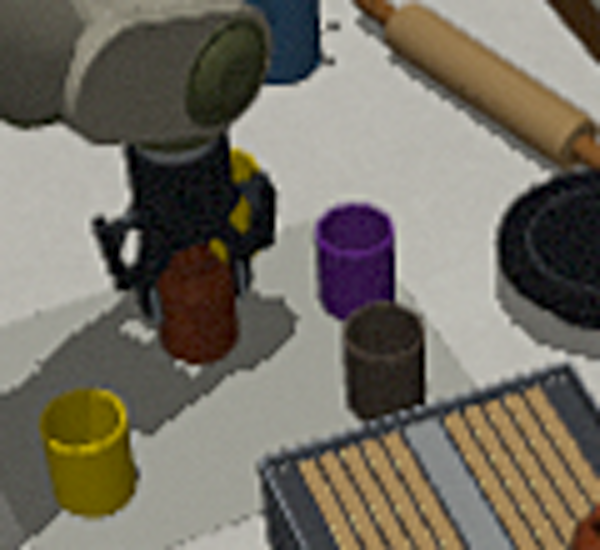

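>>> jog_arm --pt "0 0 0 0 0 0 255" --pt "-10 0 0 0 0 0 255" --pt "-20 0 0 0 0 0 255" --pt "-35 0 0 0 0 0 255" --pt "-40 0 0 0 0 0 255" --pt "-41 0 0 0 0 0 255"

```text
time: 18.67
position: [0.5076, 0.3592, 0.1947]
orientation: [-0.492, -0.507, -0.492, 0.508]
wrist_force: [1.3, -0.6, -4.0]
finger_gap: 0.0608
```

```bash
python3 - <<'E'
from h import *
p,psi,M,s=tool();print(p,psi,s["finger_gap"],s["wrist_force"])
b,K2,T2=snap("side","pics/s13.png")
crop(b,160,90,280,200,5,"pics/s13c.png")
plan([(.650,.027,.195,-.03),(.650,.027,.135,-.03)],255,vmax=36)
E
```

```text
[0.50764547 0.35918242 0.19465643] -0.03085746949243002 0.060798494969996085 [ 1.29446195 -0.61662864 -3.98235759]
[[1,14,30,np.float64(-0.0),0,0,255],[1,14,30,np.float64(-0.0),0,0,255],[1,14,30,np.float64(-0.0),0,0,255],[1,13,30,np.float64(-0.0),0,0,255],[1,14,30,np.float64(-0.0),0,0,255],[1,13,30,np.float64(-0.0),0,0,255],[1,14,30,np.float64(-0.0),0,0,255],[1,13,30,np.float64(-0.0),0,0,255]]
[[0,14,30,np.float64(-0.0),0,0,255],[1,13,30,np.float64(-0.0),0,0,255],[0,14,29,np.float64(-0.0),0,0,255],[30,0,0,np.float64(-0.0),0,0,255],[30,0,0,np.float64(-0.0),0,0,255]]
end [0.6501 0.0271 0.1353] -0.031 13
```

View pics/s13c.png

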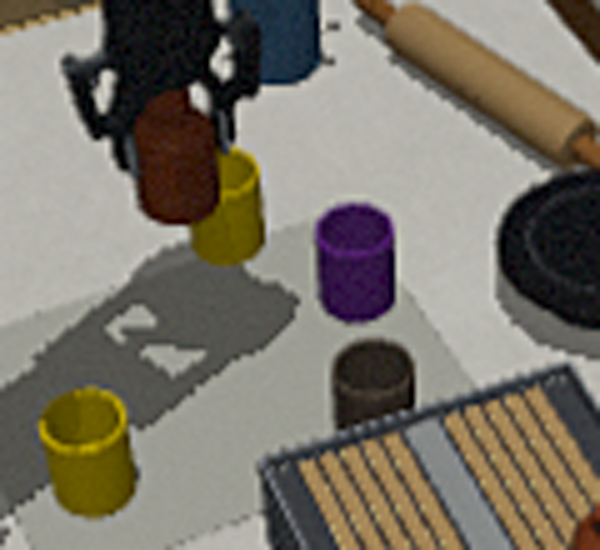

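>>> jog_arm --pt "1 14 30 0 0 0 255" --pt "1 14 30 0 0 0 255" --pt "1 14 30 0 0 0 255" --pt "1 13 30 0 0 0 255" --pt "1 14 30 0 0 0 255" --pt "1 13 30 0 0 0 255" --pt "1 14 30 0 0 0 255" --pt "1 13 30 0 0 0 255"

```text
time: 19.38
position: [0.6102, 0.1146, 0.1851]
orientation: [0.492, 0.508, 0.492, -0.507]
wrist_force: [0.8, 0.5, -2.4]
finger_gap: 0.0608
```

>>> jog_arm --pt "0 14 30 0 0 0 255" --pt "1 14 30 0 0 0 255" --pt "0 14 29 0 0 0 255" --pt "0 0 0 0 0 0 255" --pt "30 0 0 0 0 0 255" --pt "22 0 0 0 0 0 255" --pt "5 0 0 0 0 0 255" --pt "0 0 0 0 0 0 255"

```text
time: 20.05
position: [0.649, 0.0257, 0.1274]
orientation: [0.493, 0.508, 0.492, -0.508]
wrist_force: [-0.3, -1.0, -1.6]
finger_gap: 0.0607
```

>>> jog_arm --pt "2 0 0 0 0 0 255" --pt "2 0 0 0 0 0 255" --pt "0 0 0 0 0 0 255"

```text
time: 20.3
position: [0.6491, 0.0265, 0.1269]
orientation: [0.493, 0.508, 0.491, -0.507]
wrist_force: [-8.7, 1.8, 22.4]
finger_gap: 0.061
```

>>> jog_arm --pt "-1 0 0 0 0 0 255" --pt "0 0 0 0 0 0 60" --pt "0 0 0 0 0 0 20" --pt "0 0 0 0 0 0 0" --pt "-30 0 0 0 0 0 0" --pt "-40 0 0 0 0 0 0" --pt "-30 0 0 0 0 0 0" --pt "0 0 0 0 0 0 0"

```text
time: 20.97
position: [0.651, 0.0258, 0.2304]
orientation: [0.495, 0.51, 0.489, -0.505]
wrist_force: [1.0, 0.7, 0.7]
finger_gap: 0.0855
```

```bash
python3 - <<'E'
from seg import *
p,psi,M,s=tool();print(p,psi)
a,K,T=snap("top","pics/t14.png");b,K2,T2=snap("side","pics/s14.png")
crop(a,140,140,220,220,7,"pics/t14c.png");crop(b,180,130,260,200,7,"pics/s14c.png");crop(b,160,100,340,280,4,"pics/s14d.png")
E
```

```text
[0.65098283 0.02576757 0.23038527] -0.030877802624962567
```

View pics/t14c.png

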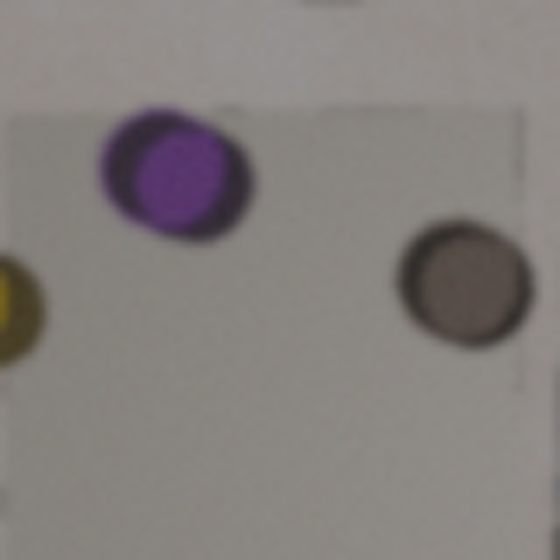

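View pics/s14c.png

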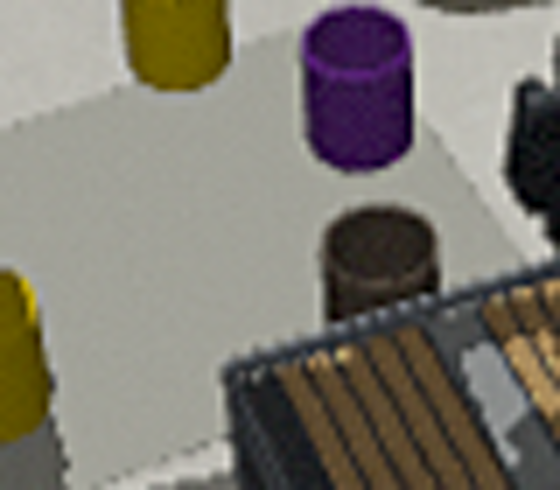

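View pics/s14d.png

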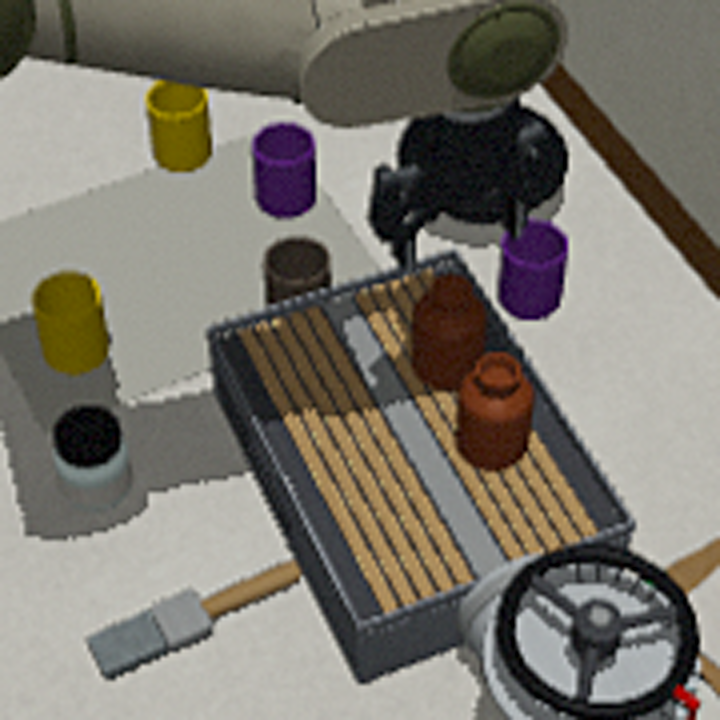

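```bash
python3 - <<'E'
from h import *
T=snap("top")[1:];S=snap("side")[1:]
print(onz((205.9,180.4),*T,.075),onz((234.4,165.7),*S,.075),tri([((205.9,180.4),*T),((234.4,165.7),*S)]))
F=np.array([.592,-.017]);ey=np.array([.032,.9995]);print("table +y edge",F+.165*ey)
E
```

```text
[0.58511329 0.20105853 0.075     ] [0.58689307 0.19878856 0.075     ] (array([0.5864124 , 0.20085348, 0.07314874]), [np.float64(0.001248152356026615), np.float64(0.0012481523560265442)])
table +y edge [0.59728   0.1479175]
```

```bash
python3 - <<'E'
from h import *
plan([(.586,.2005,.22,-.03)],0,vmax=32)
E
```

```text
[[0,-11,-29,np.float64(-0.0),0,0,0],[0,-11,-29,np.float64(-0.0),0,0,0],[0,-11,-29,np.float64(-0.0),0,0,0],[1,-12,-28,np.float64(-0.0),0,0,0],[0,-11,-29,np.float64(-0.0),0,0,0],[1,-12,-28,np.float64(-0.0),0,0,0]]
end [0.586  0.2    0.2199] -0.031 6
```

>>> jog_arm --pt "0 -11 -29 0 0 0 0" --pt "0 -11 -29 0 0 0 0" --pt "0 -11 -29 0 0 0 0" --pt "1 -12 -28 0 0 0 0" --pt "0 -11 -29 0 0 0 0" --pt "1 -12 -28 0 0 0 0" --pt "20 0 0 0 0 0 0" --pt "0 0 0 0 0 0 0"

```text
time: 21.83
position: [0.5842, 0.2012, 0.1971]
orientation: [-0.491, -0.505, -0.494, 0.509]
wrist_force: [-0.2, -0.6, -1.4]
finger_gap: 0.0854
```

```bash
python3 - <<'E'
from h import *
plan([(.586,.2005,.040,-.03)],0,vmax=36)
b,K2,T2=snap("side","pics/s15.png");a,K,T=snap("top","pics/t15.png")
crop(b,160,90,280,200,5,"pics/s15c.png")
E
```

```text
[[31,0,0,np.float64(0.0),0,0,0],[32,0,0,np.float64(0.0),0,0,0],[31,1,0,np.float64(0.0),0,0,0],[32,0,0,np.float64(0.0),0,0,0],[31,1,1,np.float64(0.0),0,0,0]]
end [0.5862 0.2001 0.0401] -0.028 5
```

View pics/s15c.png

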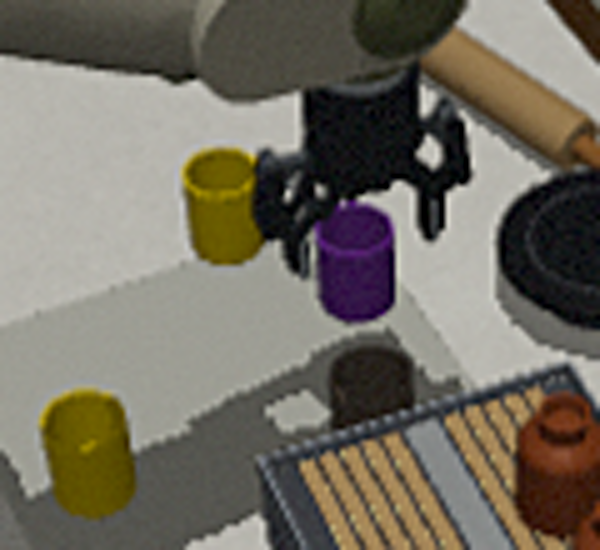

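>>> jog_arm --pt "31 0 0 0 0 0 0" --pt "32 0 0 0 0 0 0" --pt "32 1 0 0 0 0 0" --pt "31 1 0 0 0 0 0" --pt "28 0 0 0 0 0 0" --pt "0 0 0 0 0 0 0" --pt "0 0 0 0 0 0 60" --pt "0 0 0 0 0 0 120"

```text
time: 22.6
position: [0.5895, 0.1995, 0.0493]
orientation: [0.492, 0.509, 0.492, -0.507]
wrist_force: [-4.0, 0.9, 4.7]
finger_gap: 0.0639
```

>>> jog_arm --pt "0 0 0 0 0 0 180" --pt "0 0 0 0 0 0 255" --pt "-10 0 0 0 0 0 255" --pt "-20 0 0 0 0 0 255" --pt "-35 0 0 0 0 0 255" --pt "-40 0 0 0 0 0 255" --pt "-41 0 0 0 0 0 255" --pt "0 0 0 0 0 0 255"

```text
time: 23.27
position: [0.5909, 0.2004, 0.2032]
orientation: [0.496, 0.512, 0.489, -0.503]
wrist_force: [0.1, 0.2, -1.1]
finger_gap: 0.0612
```

```bash
python3 - <<'E'
from h import *
p,psi,M,s=tool();print(p,psi,s["finger_gap"],s["wrist_force"])
b,K2,T2=snap("side","pics/s16.png");a,K,T=snap("top","pics/t16.png")
crop(b,160,90,280,200,5,"pics/s16c.png")
plan([(.538,-.0155,.195,-.03)],255,vmax=36)
E
```

```text
[0.59092332 0.20042138 0.2032451 ] -0.030693539879004104 0.06118503896180528 [ 0.11351961  0.17933778 -1.06415476]
[[0,-6,31,np.float64(-0.0),0,0,255],[0,-6,31,np.float64(-0.0),0,0,255],[0,-6,31,np.float64(-0.0),0,0,255],[0,-6,31,np.float64(-0.0),0,0,255],[0,-7,31,np.float64(-0.0),0,0,255],[0,-6,31,np.float64(-0.0),0,0,255],[1,-7,31,np.float64(-0.0),0,0,255]]
end [ 0.538  -0.0156  0.1947] -0.031 7
```

View pics/s16c.png

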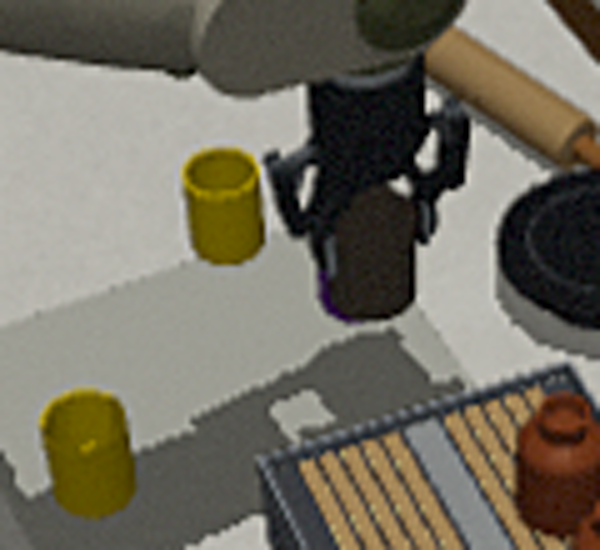

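>>> jog_arm --pt "0 -6 31 0 0 0 255" --pt "0 -6 31 0 0 0 255" --pt "0 -6 31 0 0 0 255" --pt "0 -6 31 0 0 0 255" --pt "0 -7 31 0 0 0 255" --pt "0 -6 31 0 0 0 255" --pt "0 -7 31 0 0 0 255" --pt "0 0 0 0 0 0 255"

```text
time: 24.03
position: [0.536, -0.0198, 0.192]
orientation: [-0.49, -0.508, -0.492, 0.51]
wrist_force: [0.8, -0.5, -1.3]
finger_gap: 0.0612
```

>>> jog_arm --pt "0 0 0 0 0 0 255" --pt "30 0 0 0 0 0 255" --pt "25 0 0 0 0 0 255" --pt "7 0 0 0 0 0 255" --pt "0 0 0 0 0 0 255"

```text
time: 24.45
position: [0.5367, -0.0145, 0.1305]
orientation: [-0.491, -0.507, -0.494, 0.508]
wrist_force: [0.5, 0.5, -1.5]
finger_gap: 0.061
```

```bash
python3 - <<'E'
from h import *
p,psi,M,s=tool();print(p,psi,s["finger_gap"],s["wrist_force"])
b,K2,T2=snap("side","pics/s17.png")
crop(b,190,140,310,260,5,"pics/s17c.png")
E
```

```text
[ 0.53672796 -0.01449566  0.13052389] -0.02977348178341249 0.06101235839632758 [ 0.47961853  0.5361991  -1.52102246]
```

View pics/s17c.png

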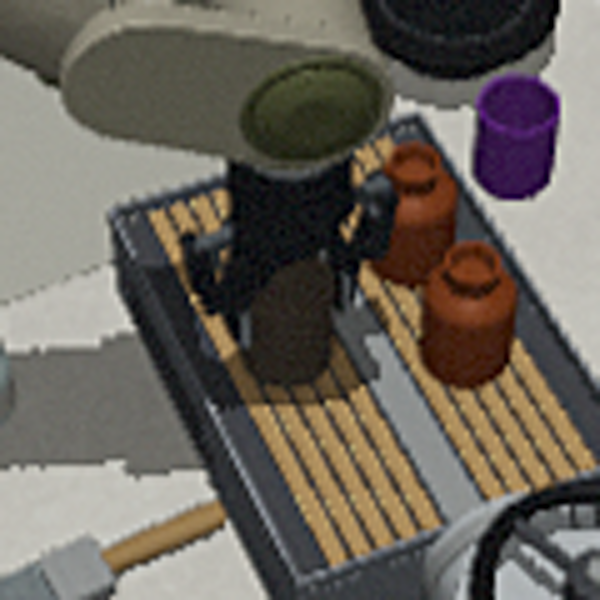

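>>> jog_arm --pt "2 0 0 0 0 0 255" --pt "2 0 0 0 0 0 255" --pt "0 0 0 0 0 0 255"

```text
time: 24.75
position: [0.538, -0.0148, 0.1295]
orientation: [0.493, 0.508, 0.492, -0.507]
wrist_force: [-5.4, 3.4, 18.2]
finger_gap: 0.0608
```

>>> jog_arm --pt "-1 0 0 0 0 0 255" --pt "0 0 0 0 0 0 60" --pt "0 0 0 0 0 0 20" --pt "0 0 0 0 0 0 0" --pt "-30 0 0 0 0 0 0" --pt "-40 0 0 0 0 0 0" --pt "-35 0 0 0 0 0 0" --pt "0 0 0 0 0 0 0"

```text
time: 25.42
position: [0.54, -0.0161, 0.2399]
orientation: [0.496, 0.51, 0.489, -0.505]
wrist_force: [0.8, -0.2, 0.9]
finger_gap: 0.0856
```

```bash
python3 - <<'E'
from h import *
# wheel grasp for opening: same rim spot
W=np.array([.596,-.2925]);al=-1.246-2.1;q=W+.065*np.array([np.cos(al),np.sin(al)]);print(q,al+np.pi)
plan([(q[0],q[1],.25,al+np.pi)],0)
E
```

```text
[ 0.53235321 -0.27930585] -0.20440734641020697
[[-1,0,38,np.float64(0.02),0,0,0],[-2,1,38,np.float64(0.03),0,0,0],[-1,2,37,np.float64(0.02),0,0,0],[-2,3,37,np.float64(0.03),0,0,0],[-1,4,38,np.float64(0.02),0,0,0],[-2,4,37,np.float64(0.03),0,0,0],[-1,6,37,np.float64(0.02),0,0,0]]
end [ 0.5328 -0.2791  0.2499] -0.201 7
```

>>> jog_arm --pt "-1 0 38 0.02 0 0 0" --pt "-2 1 38 0.03 0 0 0" --pt "-1 2 37 0.02 0 0 0" --pt "-2 3 37 0.03 0 0 60" --pt "-1 4 38 0.02 0 0 120" --pt "-2 4 37 0.03 0 0 120" --pt "-1 6 37 0.04 0 0 120" --pt "0 0 0 0 0 0 120"

```text
time: 26.08
position: [0.5298, -0.2848, 0.2422]
orientation: [-0.44, -0.553, -0.439, 0.554]
wrist_force: [0.4, -0.3, -0.8]
finger_gap: 0.0456
```

```bash
python3 - <<'E'
from h import *
p,psi,M,s=tool();print(p,psi,s["finger_gap"])
b,K2,T2=snap("side","pics/s18.png");a,K,T=snap("top","pics/t18.png")
crop(a,215,140,395,220,4,"pics/t18c.png");crop(b,190,130,350,300,4,"pics/s18c.png")
plan([(.533,-.279,.20,-.22)],120)
E
```

```text
[ 0.52978621 -0.28478804  0.24220619] -0.22848587570802453 0.045588090919037
[[21,1,-1,np.float64(-0.0),0,0,120],[21,2,0,np.float64(-0.0),0,0,120]]
end [ 0.5333 -0.2795  0.2004] -0.223 2
```

View pics/t18c.png

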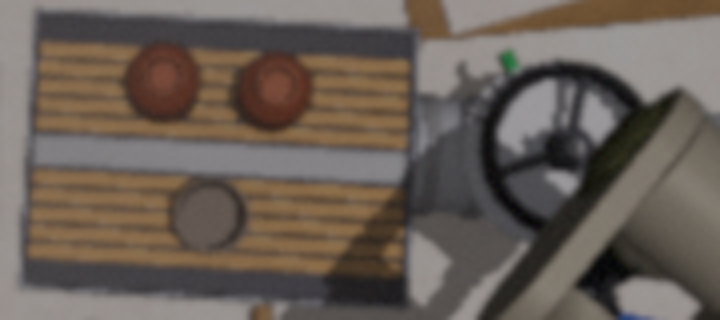

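View pics/s18c.png

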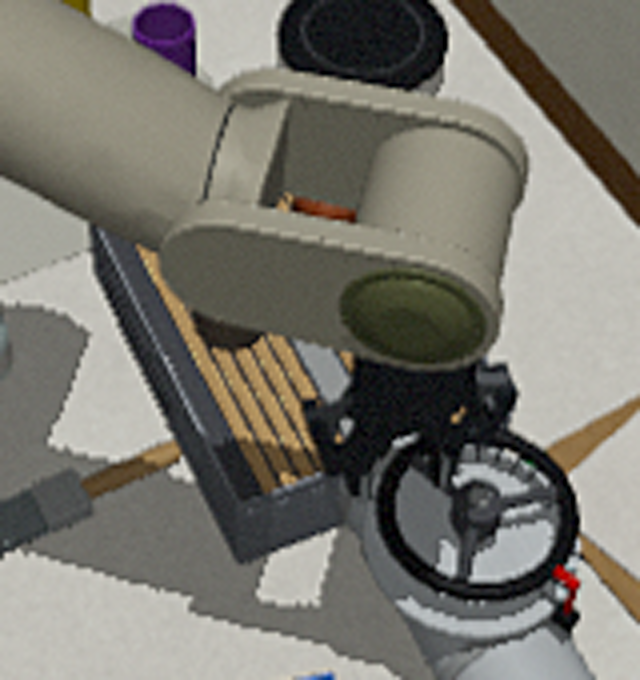

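```bash
python3 - <<'E'
from seg import *
T=snap("top")[1:]
F=np.array([.647,-.019]);N=np.array([.537,-.0155]);ey=np.array([.032,.9995]);ex=np.array([.9995,-.032])
for n,u,z,O in(("v1",(162,80),.175,F),("v2",(274,90),.175,F),("v1body",(162,81),.144,F),("v2body",(274,91),.144,F),("mug",(207,214),.15,N)):
    q=onz((u[0]/4+215,u[1]/4+140),*T,z)[:2]-O;print(n,round(q@ex,4),round(q@ey,4))
a=cv2.imread("pics/t18.png");H=hsv(a);m=((H[...,0]<12)|(H[...,0]>174))&(H[...,1]>100)
for k in comps(m[140:185,215:320],(215,140),60):
    q=onz(k[0],*T,.14)[:2]-F;print(k,q@ex,q@ey)
E
```

```text
v1 -0.0039 0.0499
v2 -0.0079 -0.0393
v1body -0.0006 0.0501
v2body -0.0047 -0.0414
mug 0.0024 0.009
([255.5, 160.0], [247, 151, 18, 19], 273) 0.0007267756634691037 0.0502095614760848
([283.2, 162.2], [274, 154, 19, 18], 270) -0.0024299324657024017 -0.040648850846953216
```

>>> jog_arm --pt "21 1 -1 0 0 0 120" --pt "21 2 0 0 0 0 120" --pt "21 0 0 0 0 0 120" --pt "21 0 0 0 0 0 120" --pt "2 0 0 0 0 0 120" --pt "0 0 0 0 0 0 180" --pt "0 0 0 0 0 0 255" --pt "0 0 0 0 0 0 255" --squeeze 40

```text
time: 26.9
position: [0.5322, -0.2775, 0.1589]
orientation: [-0.441, -0.551, -0.443, 0.553]
wrist_force: [-5.7, 2.7, 3.0]
finger_gap: 0.0131
```

```bash
python3 - <<'E'
from h import *
p,psi,M,s=tool();print(p,psi,s["finger_gap"],s["wrist_force"],s["wrist_torque"])
v=p[:2]-np.array([.596,-.2925]);print(np.hypot(*v),np.arctan2(v[1],v[0])+np.pi*2)
E
```

```text
[ 0.53217919 -0.27746907  0.15886134] -0.21988013081254787 0.013059430976631899 [-5.68170692  2.70164914  3.02465911] [0.31477236 0.69592213 0.19256742]
0.0655669448503707 9.193475496352805
```

>>> jog_arm --pt "0 0 0 -0.03 0 0 255" --pt "0 0 4 -0.062 0 0 255" --pt "0 0 4 -0.062 0 0 255" --pt "0 0 4 -0.062 0 0 255" --pt "0 0 4 -0.062 0 0 255" --pt "0 0 4 -0.062 0 0 255" --pt "0 0 4 -0.062 0 0 255" --pt "0 0 4 -0.062 0 0 255"

```text
time: 27.57
position: [0.5323, -0.3061, 0.1589]
orientation: [0.557, 0.434, 0.558, -0.435]
wrist_force: [-8.0, 0.9, 3.5]
finger_gap: 0.0131
```

>>> jog_arm --pt "0 0 4 -0.062 0 0 255" --pt "0 0 4 -0.062 0 0 255" --pt "0 0 4 -0.062 0 0 255" --pt "0 0 4 -0.062 0 0 255" --pt "0 0 4 -0.062 0 0 255" --pt "0 0 4 -0.062 0 0 255" --pt "0 0 4 -0.062 0 0 255" --pt "0 0 4 -0.062 0 0 255"

```text
time: 28.23
position: [0.5471, -0.3345, 0.1589]
orientation: [0.647, 0.284, 0.647, -0.285]
wrist_force: [-5.2, 1.4, 1.5]
finger_gap: 0.0131
```

>>> jog_arm --pt "0 0 4 -0.062 0 0 255" --pt "0 0 4 -0.062 0 0 255" --pt "0 0 4 -0.062 0 0 255" --pt "0 0 4 -0.062 0 0 255" --pt "0 0 4 -0.062 0 0 255" --pt "0 0 4 -0.062 0 0 255" --pt "0 0 4 -0.062 0 0 255" --pt "0 0 0 0 0 0 255"

```text
time: 28.9
position: [0.5702, -0.351, 0.1589]
orientation: [0.694, 0.138, 0.693, -0.139]
wrist_force: [-1.8, 3.7, 4.0]
finger_gap: 0.0129
```

```bash
cat > ptr.py <<'E'
from seg import *
W=np.array([.596,-.2925])
def look(k):
    p,psi,M,s=tool();print(p,psi,s["finger_gap"],s["wrist_force"])
    b,K2,T2=snap("side",f"pics/s{k}.png");a,K,T=snap("top",f"pics/t{k}.png")
    crop(a,330,140,390,205,9,f"pics/t{k}c.png");crop(b,270,215,350,295,7,f"pics/s{k}c.png")
    H=hsv(a);h,s_,v=H[...,0],H[...,1],H[...,2]
    for n,m,zs in(("red",((h<10)|(h>174))&(s_>90),(.14,.165)),("green",(h>45)&(h<85)&(s_>70),(.126,.14))):
        for c in comps(m[140:200,325:395],(325,140),4):
            for z in zs:
                q=onz(c[0],K,T,z)[:2]-W;print(n,c,z,"ang %.3f r %.4f"%(np.arctan2(q[1],q[0]),np.hypot(*q)))
E
python3 -c "
from ptr import *
look(20)"
```

```text
[ 0.57019828 -0.35095296  0.15893972] 1.1761324810001816 0.012852329882023103 [-1.82081494  3.69272916  4.02876283]
red ([353.1, 153.5], [352, 151, 3, 6], 13) 0.14 ang 0.055 r 0.0791
red ([353.1, 153.5], [352, 151, 3, 6], 13) 0.165 ang 0.144 r 0.0759
green ([341.8, 154.8], [340, 153, 4, 5], 13) 0.126 ang 0.463 r 0.0852
green ([341.8, 154.8], [340, 153, 4, 5], 13) 0.14 ang 0.508 r 0.0849
```

View pics/t20c.png

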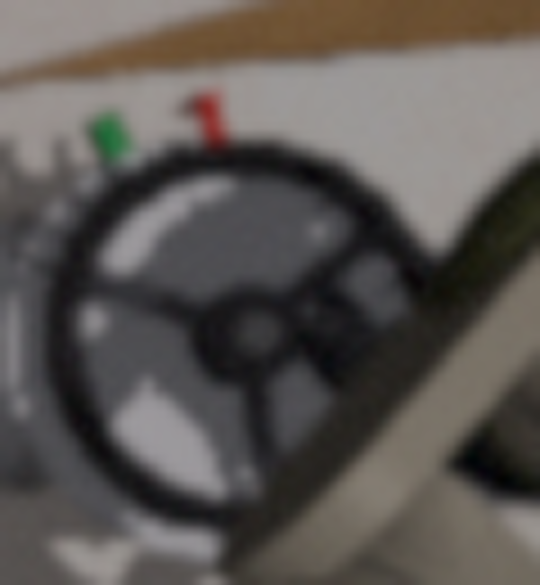

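View pics/s20c.png

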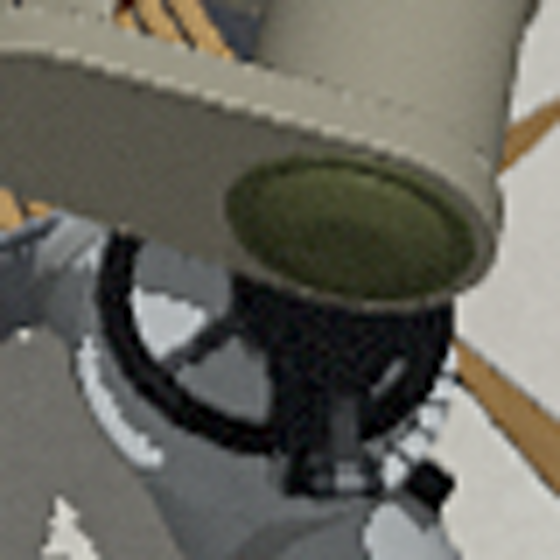

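>>> jog_arm --pt "0 0 4 -0.062 0 0 255" --pt "0 0 4 -0.062 0 0 255" --pt "0 0 4 -0.062 0 0 255" --pt "0 0 4 -0.062 0 0 255" --pt "0 0 0 0 0 0 255" --pt "0 0 0 0 0 0 255"

```text
time: 29.5
position: [0.5854, -0.3552, 0.1589]
orientation: [0.706, 0.053, 0.705, -0.053]
wrist_force: [-1.6, 5.9, 6.1]
finger_gap: 0.0128
```

```bash
python3 -c "
from ptr import *
look(21)
T=snap('top')[1:]
for z in (.126,.133,.14):
  q=onz((330+185/9,140+107/9),*T,z)[:2]-W;print(z,np.arctan2(q[1],q[0]),np.hypot(*q))
"
```

```text
[ 0.58537021 -0.3551981   0.15890609] 1.4204768872092886 0.012797787926397127 [-1.60299662  5.89460487  6.14460922]
red ([347.6, 155.2], [346, 152, 5, 7], 19) 0.14 ang 0.297 r 0.0764
red ([347.6, 155.2], [346, 152, 5, 7], 19) 0.165 ang 0.391 r 0.0750
green ([341.7, 154.9], [341, 153, 3, 5], 10) 0.126 ang 0.468 r 0.0851
green ([341.7, 154.9], [341, 153, 3, 5], 10) 0.14 ang 0.514 r 0.0848
0.126 0.10421259476310639 0.08683978639889713
0.133 0.12634124618817638 0.0859424209455533
0.14 0.148925553595414 0.08508801504570133
```

View pics/t21c.png

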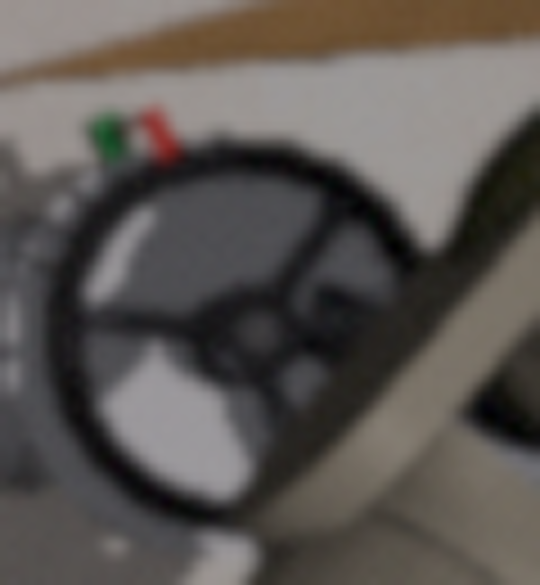

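>>> jog_arm --pt "0 0 3 -0.046 0 0 255" --pt "0 0 3 -0.046 0 0 255" --pt "0 0 0 0 0 0 255" --pt "0 0 0 0 0 0 255"

```text
time: 29.98
position: [0.5912, -0.3558, 0.1589]
orientation: [0.707, 0.021, 0.706, -0.021]
wrist_force: [-2.4, 6.3, 7.3]
finger_gap: 0.013
```

```bash
python3 -c "
from ptr import *
look(22)
a=cv2.imread('pics/t22.png');crop(a,330,143,360,168,20,'pics/t22z.png')
"
```

```text
[ 0.59119568 -0.35579577  0.15891525] 1.5124230051021272 0.013019485634797242 [-2.37833009  6.29310249  7.33990987]
red ([345.8, 156.0], [344, 153, 5, 7], 16) 0.14 ang 0.382 r 0.0758
red ([345.8, 156.0], [344, 153, 5, 7], 16) 0.165 ang 0.475 r 0.0750
green ([341.8, 155.2], [341, 153, 3, 5], 6) 0.126 ang 0.470 r 0.0840
green ([341.8, 155.2], [341, 153, 3, 5], 6) 0.14 ang 0.516 r 0.0837
```

View pics/t22z.png

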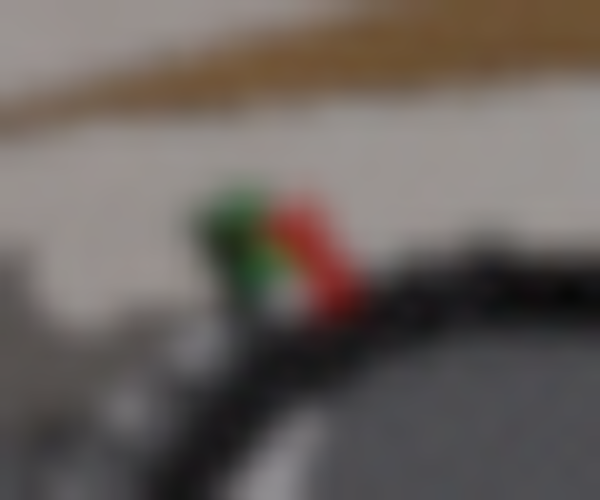

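View pics/s22c.png

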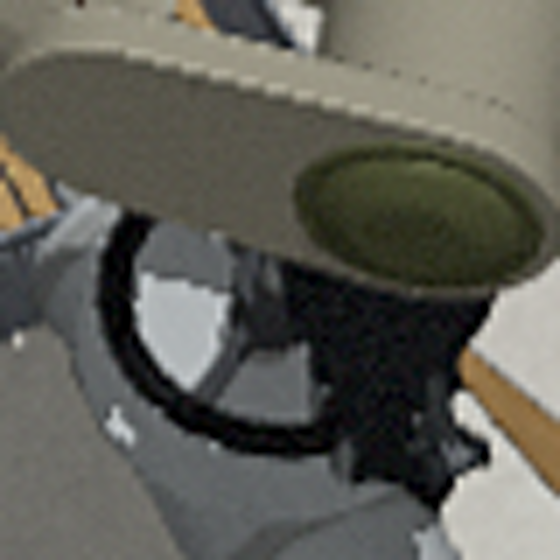

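>>> jog_arm --pt "0 0 0 0 0 0 220" --pt "0 0 0 0 0 0 120" --pt "0 0 0 0 0 0 110" --pt "0 0 0 0 0 0 110" --pt "-20 0 0 0 0 0 110" --pt "-40 0 0 0 0 0 110" --pt "-40 0 0 0 0 0 60" --pt "0 0 0 0 0 0 0"

```text
time: 30.75
position: [0.5923, -0.3582, 0.2665]
orientation: [0.711, 0.017, 0.703, -0.024]
wrist_force: [-0.3, -0.9, 0.7]
finger_gap: 0.0712
```

```bash
python3 -c "
from ptr import *
plan([(.42,-.05,.26,1.0)],0,vmax=36)
"
```

```text
[[1,30,-19,np.float64(0.05),0,0,0],[1,29,-20,np.float64(0.05),0,0,0],[1,28,-22,np.float64(0.05),0,0,0],[1,26,-23,np.float64(0.05),0,0,0],[0,25,-25,np.float64(0.05),0,0,0],[1,24,-26,np.float64(0.05),0,0,0],[0,23,-27,np.float64(0.05),0,0,0],[1,21,-28,np.float64(0.05),0,0,0]]
[[0,20,-29,np.float64(0.06),0,0,0],[1,19,-30,np.float64(0.05),0,0,0]]
end [ 0.4204 -0.0499  0.2595] 1.002 10
```

>>> jog_arm --pt "1 30 -19 0.05 0 0 0" --pt "1 29 -20 0.05 0 0 0" --pt "1 28 -22 0.05 0 0 0" --pt "1 26 -23 0.05 0 0 0" --pt "0 25 -25 0.05 0 0 0" --pt "1 24 -26 0.05 0 0 0" --pt "0 23 -27 0.05 0 0 0" --pt "0 21 -28 0.05 0 0 0"

```text
time: 31.42
position: [0.4515, -0.1096, 0.2523]
orientation: [0.689, 0.162, 0.688, -0.162]
wrist_force: [1.5, -0.4, 0.4]
finger_gap: 0.0857
```

>>> jog_arm --pt "0 20 -29 0.06 0 0 0" --pt "0 19 -30 0.05 0 0 0" --pt "0 15 -30 0 0 0 0" --pt "0 15 -30 0 0 0 0" --pt "0 0 0 0 0 0 0"

```text
time: 31.83
position: [0.3814, 0.0123, 0.2525]
orientation: [0.679, 0.198, 0.679, -0.197]
wrist_force: [0.1, 0.2, -0.0]
finger_gap: 0.0854
```

```bash
python3 -c "
from ptr import *
look(23)
a=cv2.imread('pics/t23.png');crop(a,330,143,360,168,20,'pics/t23z.png')
b=cv2.imread('pics/s23.png');crop(b,305,225,345,265,14,'pics/s23z.png')
a=cv2.imread('pics/t23.png');crop(a,130,130,400,270,2.8,'pics/t23a.png')
"
```

```text
[0.38136373 0.01225879 0.25253912] 1.0053513292920193 0.08537628438414581 [ 0.12974217  0.24048162 -0.03990861]
red ([345.7, 156.1], [344, 153, 5, 7], 17) 0.14 ang 0.387 r 0.0756
red ([345.7, 156.1], [344, 153, 5, 7], 17) 0.165 ang 0.481 r 0.0749
green ([341.8, 154.8], [341, 153, 3, 4], 6) 0.126 ang 0.463 r 0.0852
green ([341.8, 154.8], [341, 153, 3, 4], 6) 0.14 ang 0.508 r 0.0849
```

View pics/t23z.png

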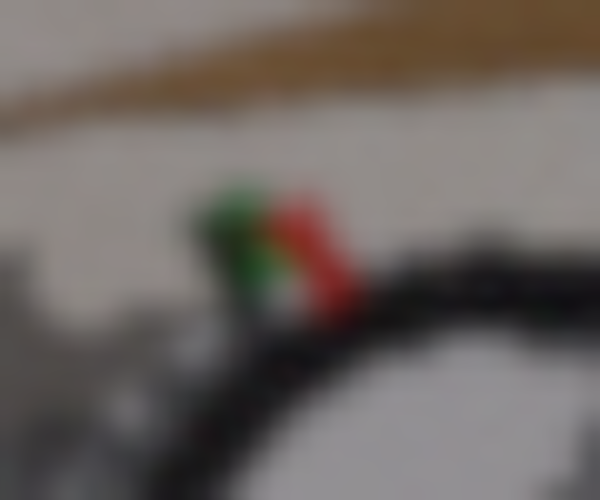

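View pics/s23z.png

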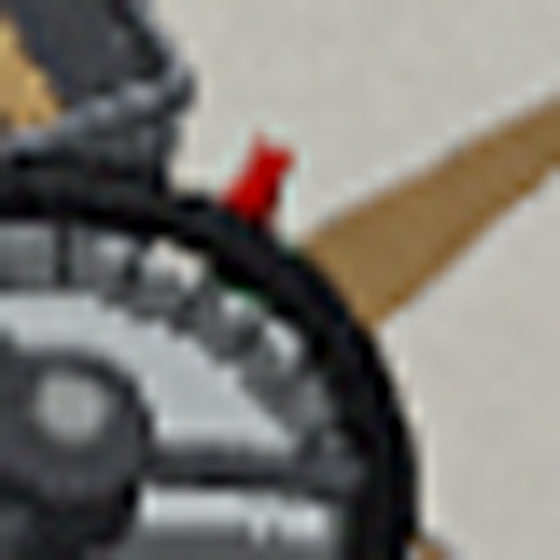

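View pics/t23a.png

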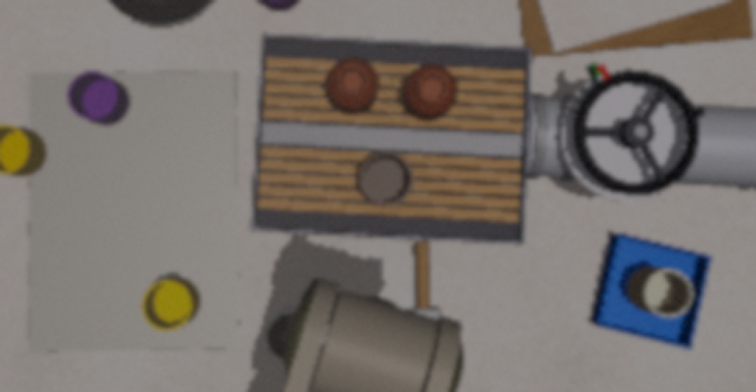

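View pics/s23.png

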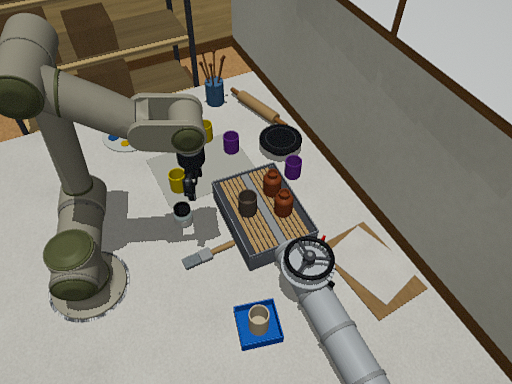

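```bash
python3 -c "
from rig import robot
print(robot.state()['time'],robot.state()['dq'].round(3)); print(robot.sign_off())"
```

```text
31.9333 [-0.035  0.03  -0.028 -0.001 -0.    -0.011]
the job is handed in; nothing more can be done
None
```

The job is done and handed in at 31.9 s of the 210 s allowed; the sign-off gave no verdict.

- **Shutting the damper:** I turned the wheel clockwise until it met the stop. The pointer then read about 2 mm from the black block.
- **Pots:** Only two vases and one mug were present. The cream beaker went into the blue tray, the vases onto the far strip and the mug onto the near strip. The mug was knocked about 5 cm aside during the run, so I measured it again before gripping it.
- **Opening the damper:** I then turned the wheel anticlockwise about 1.73 rad to the green tab and moved the arm clear.

**Last checks:**
- **Rows:** By the overhead camera all three pots are within about 8 mm of their strip's middle line. The vase centres are about 90 mm apart, which is about 3 cm of air. In the final pictures everything stands upright, with the beaker in the tray.
- **Pointer at the green tab:** The estimates disagree a little. Two put the pointer about 2–2.6 mm short of the tab, one puts it level, and the spoke angles put it slightly past (up to about 4 mm). All are inside the 6 mm limit, so I left it. The wheel rim hid the tab in the side view, so the tab's position comes from the overhead camera alone.
- **Jar and brush:** Neither was touched. They look unmoved in the pictures; I did not measure them.

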